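Tidy the stir sticks and teaspoons of a hotel room's tea counter

TASK

Make the hotel tea counter neat for the next guest: take the little rake and comb the stir sticks scattered in the two bays of the white tray towards the near rim, until they all lie flat in rows parallel to that rim and gathered up against it, then lay the rake back in its rest as you found it, handle in the notch and teeth down. For hygiene do not touch the sticks by hand. Lay every teaspoon flat in the caddy, one to a compartment, lengthwise with its bowl towards the far end, and do not disturb the kettle and the cups.

Things in the scene. Friction and masses are not known exactly. Their poses are not given: they have to be found in the camera images.
- tray: White tray, fixed, 285 (x) x 258 (y) x 22 mm, split by a rib along x (4 mm thick, y = 0) into a left (+y) and a right (-y) bay, each 275 x 122 mm inside, centre lines at y = +63 and -63 mm. Origin: centre of its underside; x points away from the robot. Inner faces of near and far rim at x = -137.5 and +137.5 mm; floor 5 mm up, rim and rib tops 22 mm. Sticks slide easily (friction about 0.3).
- stick1_mid (a point): Brown wooden stir stick, square section 9 x 9 mm, 110 mm long, 10 g, loose on the tray's floor. Point: its centre (4.5 mm above what it lies on); x runs along the stick. 3 to 5 sticks are present; None if absent.
- stick2_mid (a point): Brown wooden stir stick, square section 9 x 9 mm, 110 mm long, 10 g, loose on the tray's floor. Point: its centre (4.5 mm above what it lies on); x runs along the stick. 3 to 5 sticks are present; None if absent.
- stick3_mid (a point): Brown wooden stir stick, square section 9 x 9 mm, 110 mm long, 10 g, loose on the tray's floor. Point: its centre (4.5 mm above what it lies on); x runs along the stick. 3 to 5 sticks are present; None if absent.
- stick4_mid (a point): Brown wooden stir stick, square section 9 x 9 mm, 110 mm long, 10 g, loose on the tray's floor. Point: its centre (4.5 mm above what it lies on); x runs along the stick. 3 to 5 sticks are present; None if absent.
- stick5_mid (a point): Brown wooden stir stick, square section 9 x 9 mm, 110 mm long, 10 g, loose on the tray's floor. Point: its centre (4.5 mm above what it lies on); x runs along the stick. 3 to 5 sticks are present; None if absent.
- rake_grip (a point): Pale beech hand rake, 90 g. Point: on the handle's centre line, 55 mm behind the head, over the centre of mass: the place to grip. x runs along the handle to the head, z up when the teeth point down. Handle: straight bar 16 x 16 mm, x from -135 to +43 mm of this point, 50 mm above the tooth tips; a 24 mm wide neck starts at x = +40. Start: handle in the rest's notch, teeth standing on the counter.
- rake_head (a point): Same rake: centre of its head at the level of the tooth tips, 55 mm ahead of (+x) and 50 mm below rake_grip. Head: bar 104 mm wide (y), 14 mm thick, its underside 24 mm above the tips, so it passes over rim and rib; eight round teeth, 6 mm thick, 13.4 mm apart, outer faces at y = -50 and +50, so they fit a bay with 11 mm to spare on each side.
- rest: Blue ceramic rake rest, fixed, 32 x 46 x 56 mm, with a notch 26 mm wide along x on top, notch floor 42 mm above the counter. Origin: centre of its underside. The parked rake lies along the rest's x with its rake_grip point 95 mm in +x of the origin and 50 mm high, its head 150 mm in +x.
- caddy: Pale wooden spoon caddy, fixed, 173 (x) x 252 (y) x 16 mm, four compartments side by side along y, each 165 mm long (x) and 58 mm wide (centre lines at y = -93, -31, +31 and +93 mm), walls 4 mm thick, floor 4 mm above the origin, wall tops at 16 mm. Origin: centre of its underside. x points away from the robot: the far end is +x.
- spoon1_grip (a point): Steel teaspoon, 140 mm long, 35 g, loose on the counter. Point: centre of its length, on the handle (11 mm wide, 5 mm thick), 6.5 mm above what it lies on, the place to grip. x runs along the spoon towards the bowl. 3 or 4 spoons are present; None if absent.
- spoon2_grip (a point): Steel teaspoon, 140 mm long, 35 g, loose on the counter. Point: centre of its length, on the handle (11 mm wide, 5 mm thick), 6.5 mm above what it lies on, the place to grip. x runs along the spoon towards the bowl. 3 or 4 spoons are present; None if absent.
- spoon3_grip (a point): Steel teaspoon, 140 mm long, 35 g, loose on the counter. Point: centre of its length, on the handle (11 mm wide, 5 mm thick), 6.5 mm above what it lies on, the place to grip. x runs along the spoon towards the bowl. 3 or 4 spoons are present; None if absent.
- spoon4_grip (a point): Steel teaspoon, 140 mm long, 35 g, loose on the counter. Point: centre of its length, on the handle (11 mm wide, 5 mm thick), 6.5 mm above what it lies on, the place to grip. x runs along the spoon towards the bowl. 3 or 4 spoons are present; None if absent.
- spoon1_bowl (a point): Same spoon1: middle of its bowl (44 x 30 mm, 10 mm deep), 47.5 mm ahead of the grip point.
- spoon2_bowl (a point): Same spoon2: middle of its bowl (44 x 30 mm, 10 mm deep), 47.5 mm ahead of the grip point.
- spoon3_bowl (a point): Same spoon3: middle of its bowl (44 x 30 mm, 10 mm deep), 47.5 mm ahead of the grip point.
- spoon4_bowl (a point): Same spoon4: middle of its bowl (44 x 30 mm, 10 mm deep), 47.5 mm ahead of the grip point.
- kettle: Steel and black kettle on its base, 165 mm across, 225 mm high, loose, stands to the right; not part of the work. Origin: centre of its underside.
- cup1: White cup stood upside down left of the tray, 80 mm across, 88 mm high, loose; not part of the work. Origin: centre of its underside.
- cup2: White cup stood upside down right of the caddy, 80 mm across, 88 mm high, loose; not part of the work. Origin: centre of its underside.

How it is judged:
By the outcome, as a careful person would: the job done as asked, in the order asked, and still so for the second after the job is handed in, with the robot touching nothing.
Of stick1, stick2, stick3, stick4, stick5 only 3 to 5 are there at a start; the rules pass over those that are not, and their reading is None.
Of spoon1, spoon2, spoon3, spoon4 only 3 to 4 are there at a start; the rules pass over those that are not, and their reading is None.
At some moment in a run one of stick1, stick2, stick3, stick4, stick5 may be knocked a few centimetres aside while the robot is not near it.
It also fails if it takes over 210 s, if anything falls off the work surface, if the arm or the gripper's body presses on something with over 40 N, if the wrist force passes 120 N, or if a joint passes its speed limit or range.

ROBOT

A 7-joint arm with a two-finger parallel gripper is mounted at the origin on the work surface. World frame = base frame: x ahead of the robot, y to its left, z up, the work surface at z = 0. Lengths are in m, angles in degrees, forces in N, time in s.
With the tool pointing down it reaches from about 0.4 to 0.9 m from the base axis. Payload 5.6 kg.
Tool frame: the origin (TCP) lies midway between the tips of the shut fingers; the grasp point (between the pads) lies 19 mm behind it; z points along the fingers, y is the direction in which the jaws open and shut (so a half turn about z gives the same grasp; the last joint's range is limited). The gripper opens to 92 mm and grips with 3 to 60 N. Pads are 20 mm wide; open, the fingers measure 128 mm over their backs; the gripper's body (75 mm by 189 mm) begins 69 mm behind the grasp point.
Start: joints at [-67.323, 26.786, -0.665, 91.828, 0.344, 61.387, -3.226], TCP at [0.276, 0.588, 0.215] pointing down, gripper open.
Joint ranges: [-144.91, 144.91], [-17.63, 115.5], [-89.93, 88.59], [15.96, 139.68], [-74.01, 254.01], [8.47, 105.57], [-167.45, 167.45]. Speed limits (degrees/s): [147.25, 147.25, 180, 180, 180, 180, 180].

INTERFACE

Orientations are given as [roll, pitch, yaw] about the fixed x, y, z axes, in that order (R = Rz(yaw) Ry(pitch) Rx(roll)).
In Python, from plant import arm gives the robot as it stands.
- The arm moves only by the tool carry_out, never from a script. Its argument "moves" is a list of rows, each a list of 6 numbers: the shift along the tool's x, y, z in units of 40 mm (1.0 is 40 mm), then the turn, a rotation vector about the tool's x, y, z in units of 6 degrees (1.0 is 6 degrees). In form: [[x, y, z, ax, ay, az], ...]. A call has 1 to 20 rows; each row shifts and turns the commanded pose from where the row before left it, along the tool's axes as they then stand; what a row does not reach is not made up. A row lasts 1/8 s, in which the tool goes at most 62.5 mm and 10.7 degrees, less where a joint would pass 70% of its speed; a pose out of reach is approached as far as the arm can. A call is refused whole if a number of a shift passes 1 or a number of a turn 1, either way. A call with a gripper value outside its range is refused whole. "fingers" is the opening in per cent of the stroke, from 0 (shut) to 100 (fully open), set as the call begins (left out, the last holds). The fingers move at their own pace and stop on an object; the grip force is fixed at half the most. Time passes only in rows, so rows that do not move let the fingers close. It gives the time, the measured TCP pose, the force and the opening at its end, in the units of the state.
- arm.state(): the state, without advancing time (a new reading comes with each control period).
- arm.snapshot(name): name is "scene" or "top" or "wrist"; returns the picture (480x640x3 uint8, red, green, blue); there is no depth.
- arm.camera_info(name): a dict with "fx", "fy", "cx", "cy" (pixels), "k1" (the pictures are not rectified: a ray, as slopes to the right and down, at radius r is drawn at 1 + k1 r^2 times it, then the intrinsics apply), "cam_to_world" (4x4, takes a point from camera to world coordinates); the wrist camera has in their place "hand_eye" (4x4, takes a point from camera to tool coordinates, whose origin is the TCP and whose axes are the flange's). Camera axes: x right, y up, looking along -z (the intrinsics and any distortion apply to the point x, -y, -z); pixel columns grow to the right and rows downward; lengths in m; the calibration is good to about 2 mm. A picture is of the moment at which its call begins: read the wrist's pose just before it. camera_info takes no time and is no camera call.
- arm.hand_in(): hands the job in, once; it reports no verdict.
The state is a dict: "clock": time; "q": joint angles; "qd": joint speeds; "effort": joint torques, N m; "position": TCP position; "orientation": TCP orientation; "wrist_force": force on the tool from outside, world axes, zero at the start; "moment": the same for the moment, N m; "opening": finger opening in m.
Only numpy, scipy, OpenCV 4.12 (cv2) and the standard library are available. Lean on these libraries where they do the work, as an engineer would, in place of code of your own. Each camera call takes 0.05 s, during which the arm holds its last target.

## Working session

There is one attempt and no reset: what is moved stays moved. The work goes in short steps, Python scripts to look and compute and a tool call to move; the robot and the scene stay as the last step left them, time stands still between calls to the robot, and variables do not carry over. Pictures are saved under pics/ and viewed, and the job is handed in when it is done.

Besides the shell and the picture viewer there is one more tool, called after "Emit:" as name([rows], argument=value, ...), one row to a line, values as JSON. carry_out: Moves the arm, as the interface text tells. Its arguments: {"type":"object","properties":{"moves":{"type":"array"},"fingers":{"type":"number"}},"required":["moves"]}

```bash
ls; mkdir -p pics
python3 - <<'E'
from plant import arm
import cv2
s=arm.state(); print({k:s[k] for k in('clock','position','orientation','opening','wrist_force')})
for n in("scene","top","wrist"):
    im=arm.snapshot(n); cv2.imwrite(f"pics/{n}0.png",im[:,:,::-1]); print(n,arm.camera_info(n))
E
```

```text
pics
{'clock': 0.0, 'position': array([0.27598916, 0.58785248, 0.2136708 ]), 'orientation': array([-1.79901340e+02,  7.45377300e-03,  1.54852672e+02]), 'opening': 0.09186280580058906, 'wrist_force': array([0.02467671, 0.9050529 , 0.27369401])}
scene {'fx': 458.9501589413148, 'fy': 458.9501589413148, 'cx': 321.685599093627, 'cy': 236.22150913250323, 'k1': -0.044155082412673526, 'cam_to_world': array([[-6.24759526e-01, -5.21711064e-01,  5.80941563e-01,
         1.10095565e+00],
       [ 7.80816985e-01, -4.18019343e-01,  4.64310957e-01,
         4.27090261e-01],
       [ 6.08646801e-04,  7.43691733e-01,  6.68522427e-01,
         7.94994540e-01],
       [ 0.00000000e+00,  0.00000000e+00,  0.00000000e+00,
         1.00000000e+00]])}
top {'fx': 454.85651279427685, 'fy': 454.85651279427685, 'cx': 316.93323385462935, 'cy': 239.85673550759174, 'k1': -0.010971406939509258, 'cam_to_world': array([[-0.01916948,  0.99391823, -0.10843931,  0.33684357],
       [-0.99968097, -0.02083794, -0.0142739 , -0.08239731],
       [-0.01644674,  0.10813109,  0.99400059,  1.10451614],
       [ 0.        ,  0.        ,  0.        ,  1.        ]])}
wrist {'fx': 341.45673944006415, 'fy': 341.45673944006415, 'cx': 320.07088382746235, 'cy': 239.77569242428692, 'k1': -0.030432731058906173, 'hand_eye': array([[ 1.04402045e-03,  9.72147320e-01,  2.34368296e-01,
         6.50582599e-02],
       [ 9.99999449e-01, -9.90105967e-04, -3.47704950e-04,
         9.43321939e-05],
       [-1.05970987e-04,  2.34368530e-01, -9.72147818e-01,
        -1.70607412e-01],
       [ 0.00000000e+00,  0.00000000e+00,  0.00000000e+00,
         1.00000000e+00]])}
```

View pics/top0.png

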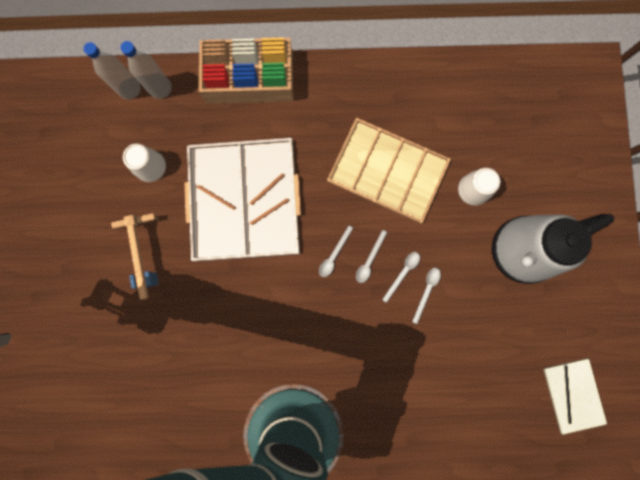

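View pics/scene0.png

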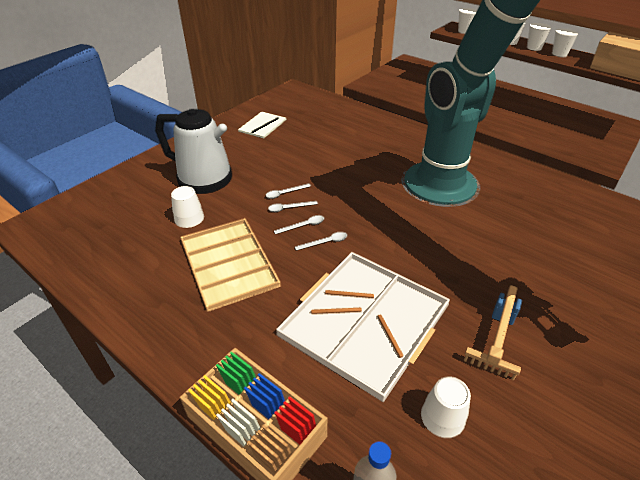

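View pics/wrist0.png

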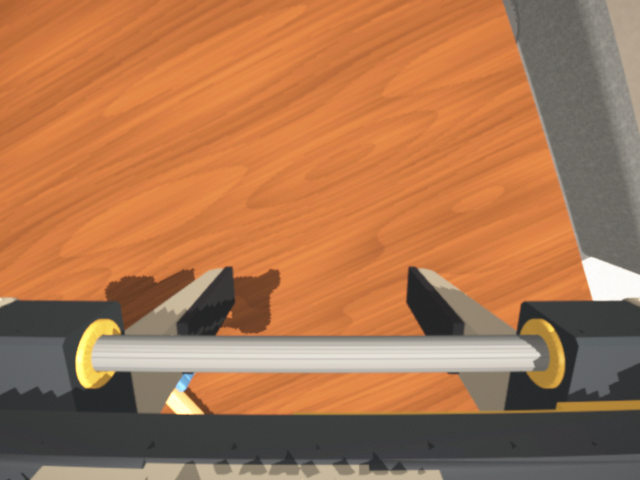

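```bash
cat > h.py <<'E'
import numpy as np, cv2
from plant import arm
from scipy.spatial.transform import Rotation as R
def eul(o): return R.from_euler('xyz',o,degrees=True)
def cam(name,pose=None):
    c=arm.camera_info(name)
    K=np.array([[c['fx'],0,c['cx']],[0,c['fy'],c['cy']],[0,0,1.]]); d=np.array([c['k1'],0,0,0,0.])
    if name=='wrist':
        s=pose or arm.state(); T=np.eye(4); T[:3,:3]=eul(s['orientation']).as_matrix(); T[:3,3]=s['position']; T=T@c['hand_eye']
    else: T=c['cam_to_world']
    return K,d,T
def p2w(C,px,z):
    K,d,T=C
    u=cv2.undistortPoints(np.array(px,float).reshape(-1,1,2),K,d).reshape(-1,2)
    r=np.c_[u[:,0],-u[:,1],-np.ones(len(u))]@T[:3,:3].T
    o=T[:3,3]; return o+r*((z-o[2])/r[:,2])[:,None]
def w2p(C,P):
    K,d,T=C; P=np.atleast_2d(P); q=(P-T[:3,3])@T[:3,:3]
    q=q*[1,-1,-1]; return cv2.projectPoints(q.reshape(-1,1,3),np.zeros(3),np.zeros(3),K,d)[0].reshape(-1,2)
def snap(name,fn=None):
    s=arm.state(); im=arm.snapshot(name)
    if fn: cv2.imwrite('pics/'+fn,im[:,:,::-1])
    return im,cam(name,s)
def crop(im,x0,y0,x1,y1,k,fn): cv2.imwrite('pics/'+fn,cv2.resize(im[y0:y1,x0:x1,::-1],None,fx=k,fy=k,interpolation=cv2.INTER_CUBIC))
def rect(m): # contours -> minAreaRect list
    cs,_=cv2.findContours(m.astype(np.uint8),cv2.RETR_EXTERNAL,cv2.CHAIN_APPROX_NONE); return cs
def axis(P): # centre by mid-extents + direction
    m=P.mean(0); u=np.linalg.svd(P-m,full_matrices=False)[2][0]; v=np.array([-u[1],u[0]])
    a=(P-m)@u;b=(P-m)@v
    return m+u*(a.max()+a.min())/2+v*(b.max()+b.min())/2,u,np.ptp(a),np.ptp(b),m
E
python3 - <<'E'
from h import *
im=cv2.imread('pics/top0.png')[:,:,::-1]
crop(im,90,110,290,310,4,'t_a.png'); crop(im,280,110,480,330,3.5,'t_b.png') if 0 else crop(im,300,110,500,260,4,'t_b.png')
crop(im,300,215,460,335,5,'t_c.png')
E
python3 - <<'E'
from h import *
im=cv2.imread('pics/top0.png')[:,:,::-1]; C=cam('top'); f=im.astype(float)
hsv=cv2.cvtColor(im,cv2.COLOR_RGB2HSV)
# white tray
m=((hsv[...,1]<50)&(hsv[...,2]>150)).astype(np.uint8); m[:, :180]=0; m[:,305:]=0;m[:125]=0;m[270:]=0
m=cv2.morphologyEx(m,cv2.MORPH_CLOSE,np.ones((15,15)))
c=max(rect(m),key=cv2.contourArea); r=cv2.minAreaRect(c); b=cv2.boxPoints(r); print('tray box',b.round(1))
W=p2w(C,b,0.022); print(W.round(4), W.mean(0), [np.linalg.norm(W[i]-W[(i+1)%4]) for i in range(4)])
# sticks
ms=((hsv[...,1]>80)).astype(np.uint8); t=np.zeros_like(ms); t[150:250,196:292]=1; ms&=t
for c in rect(ms):
    if cv2.contourArea(c)<30: continue
    P=p2w(C,c.reshape(-1,2),0.0095)[:,:2]; ce,u,l,w,mm=axis(P); print('stick',ce.round(4),mm.round(4),np.degrees(np.arctan2(u[1],u[0])).round(1),l,w)
# spoons
mp=((hsv[...,1]<70)&(hsv[...,2]>130)).astype(np.uint8); t=np.zeros_like(mp); t[222:330,312:445]=1; mp&=t
for c in rect(mp):
    if cv2.contourArea(c)<30: continue
    print(cv2.boundingRect(c))
    P=p2w(C,c.reshape(-1,2),0.0065)[:,:2]; ce,u,l,w,mm=axis(P); print('spoon',ce.round(4),np.degrees(np.arctan2(u[1],u[0])).round(1),l,w)
E
```

```text
tray box [[183.9 145.4]
 [291.2 138.7]
 [298.4 253. ]
 [191.  259.7]]
[[ 0.6959  0.2566  0.022 ]
 [ 0.7062 -0.0085  0.022 ]
 [ 0.4244 -0.0219  0.022 ]
 [ 0.4135  0.2357  0.022 ]] [0.55998136 0.11546199 0.022     ] [np.float64(0.26529322882848894), np.float64(0.2821473720328704), np.float64(0.25781778363142493), np.float64(0.28319787320169537)]
stick [0.5295 0.0489] [0.5295 0.049 ] 122.1 0.10699968126717756 0.008616194949745977
stick [0.5687 0.1813] [0.5685 0.1813] -122.3 0.11012198710336929 0.00851584896412623
stick [0.5849 0.0549] [0.5851 0.0548] 131.6 0.10639820670960604 0.00910339554815892
(412, 268, 29, 56)
spoon [ 0.3182 -0.3229] 154.8 0.14282413263667018 0.031367116125527714
(383, 252, 37, 50)
spoon [ 0.3639 -0.2657] 143.4 0.14212933054686372 0.03044778881424954
(356, 230, 31, 53)
spoon [ 0.4152 -0.1975] 151.7 0.140146630309387 0.03101614684513377
(319, 226, 34, 51)
spoon [ 0.4298 -0.1122] 148.4 0.14043063131239894 0.031041606837202307
```

View pics/t_a.png

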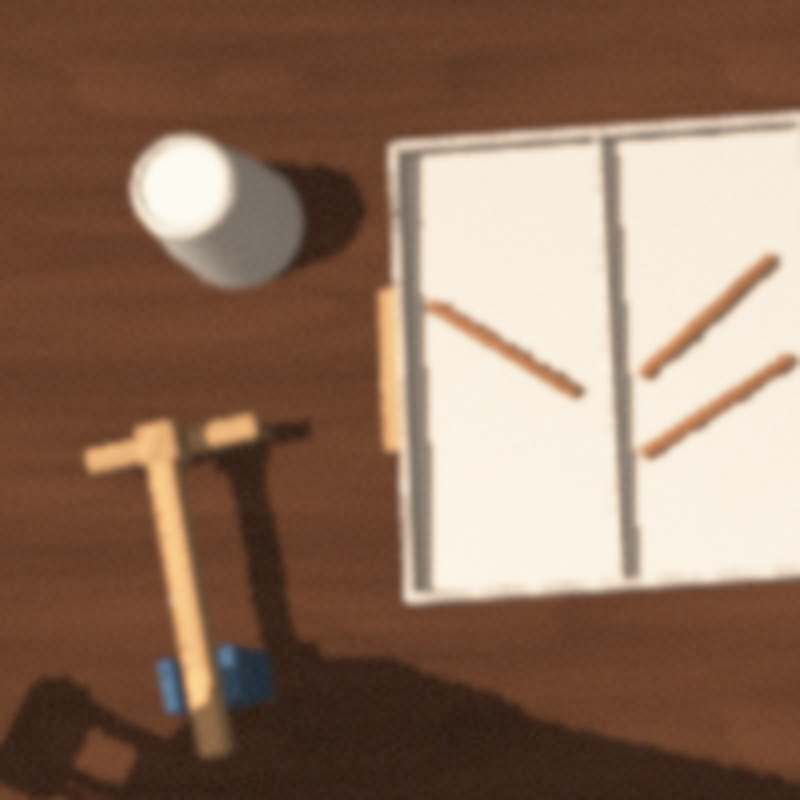

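View pics/t_b.png

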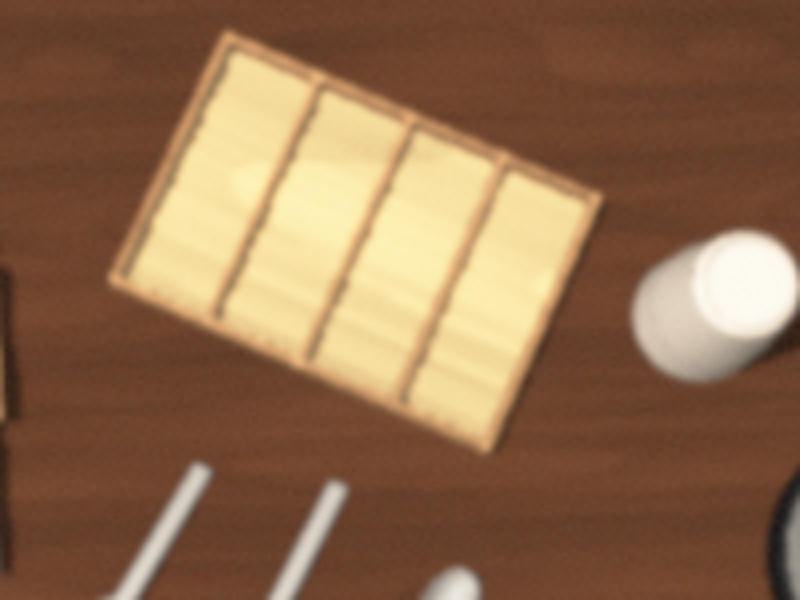

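View pics/t_c.png

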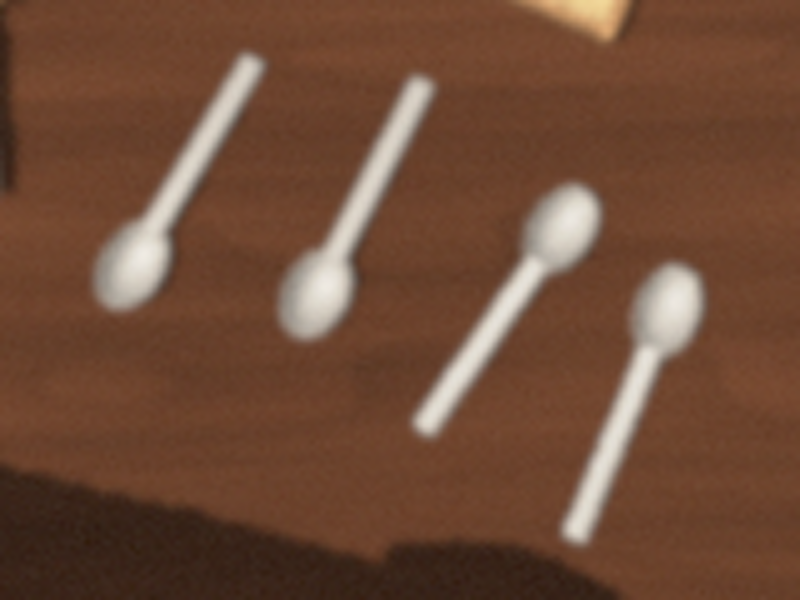

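Run:
```python
from h import *
im=cv2.imread('pics/top0.png')[:,:,::-1]
crop(im,180,125,310,270,4,'t_d.png')
im=cv2.imread('pics/scene0.png')[:,:,::-1]
crop(im,270,245,530,405,3,'s_a.png')
crop(im,170,210,290,315,5,'s_b.png')
```

```text
(no output)
```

View pics/t_d.png

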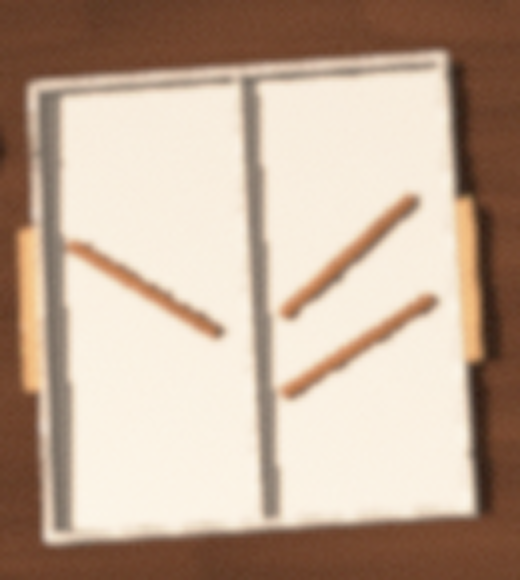

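View pics/s_a.png

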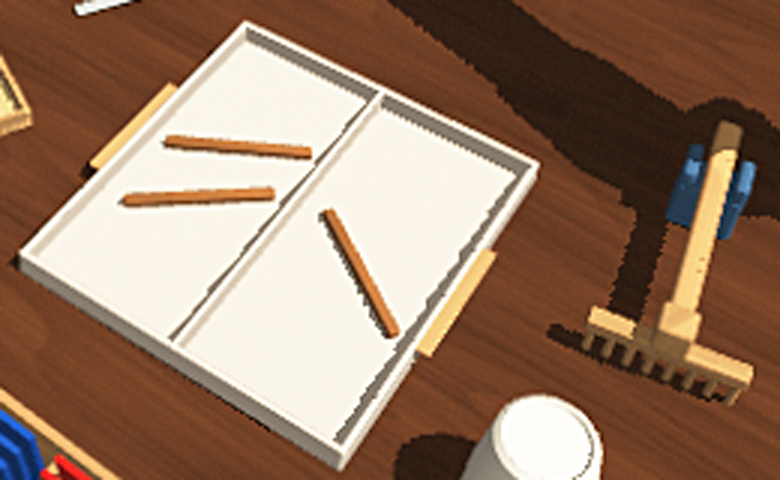

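View pics/s_b.png

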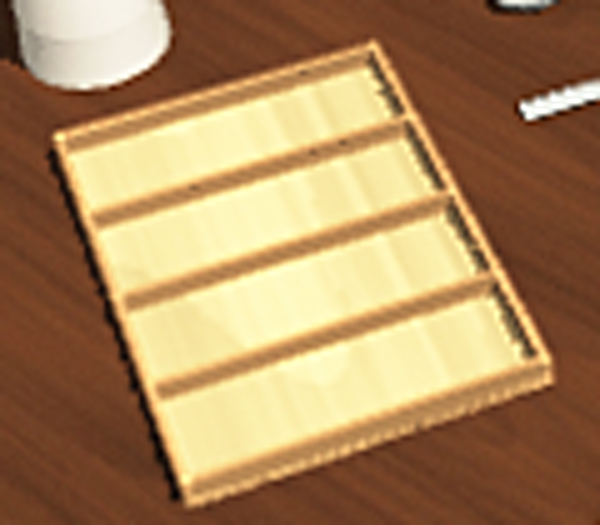

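```bash
cat >> h.py <<'E'
def fit(local,meas): # 2D rigid fit
    L=np.array(local,float);M=np.array(meas,float)[:,:2];a=L-L.mean(0);b=M-M.mean(0)
    th=np.arctan2((a[:,0]*b[:,1]-a[:,1]*b[:,0]).sum(),(a*b).sum()); c,s=np.cos(th),np.sin(th);Rm=np.array([[c,-s],[s,c]])
    t=M.mean(0)-Rm@L.mean(0); return t,np.degrees(th),((L@Rm.T+t-M)*1e3).round(1)
def unc(p,x0,y0,k): return (np.array(p,float)+.5)/k-.5+[x0,y0]
E
python3 - <<'E'
from h import *
T=cam('top');S=cam('scene')
hx,hy=.1425,.129; L=[[hx,hy],[hx,-hy],[-hx,-hy],[-hx,hy]]
a=p2w(T,unc([(28,82),(446,52),(480,514),(47,542)],180,125,4),.022)
b=p2w(S,unc([(342,450),(20,254),(246,22),(538,163)],270,245,3),.022)
for x in(a,b,(a+b)/2): print('tray',*fit(L,x))
hx,hy=.0865,.126; L=[[hx,hy],[hx,-hy],[-hx,-hy],[-hx,hy]]
a=p2w(T,unc([(225,32),(602,196),(490,453),(110,280)],300,110,4),.016)
b=p2w(S,unc([(185,483),(57,135),(375,43),(552,365)],170,210,5),.016)
for x in(a,b,(a+b)/2): print('caddy',*fit(L,x))
im=cv2.imread('pics/top0.png')[:,:,::-1];hsv=cv2.cvtColor(im,cv2.COLOR_RGB2HSV)
# spoons in scene
si=cv2.imread('pics/scene0.png')[:,:,::-1];h2=cv2.cvtColor(si,cv2.COLOR_RGB2HSV)
mp=((h2[...,1]<70)&(h2[...,2]>120)).astype(np.uint8); t=np.zeros_like(mp); t[178:252,258:352]=1; mp&=t
for c in rect(mp):
    if cv2.contourArea(c)<30: continue
    P=p2w(S,c.reshape(-1,2),0.0065)[:,:2]; ce,u,l,w,mm=axis(P); print('spoon scene',ce.round(4),np.degrees(np.arctan2(u[1],u[0])).round(1),l,w)
ms=((h2[...,1]>100)&(h2[...,2]>60)).astype(np.uint8)
t=np.zeros_like(ms); t[288:318,308:380]=1;t[310:362,375:405]=1; ms&=t
for c in rect(ms):
    if cv2.contourArea(c)<30: continue
    P=p2w(S,c.reshape(-1,2),0.0095)[:,:2]; ce,u,l,w,mm=axis(P); print('stick scene',ce.round(4),np.degrees(np.arctan2(u[1],u[0])).round(1),l,w)
# rake
m=((hsv[...,0]<25)&(hsv[...,2]>150)&(hsv[...,1]>60)).astype(np.uint8);t=np.zeros_like(m);t[205:305,105:165]=1;m&=t
rows=[]
for y in range(230,292):
    xs=np.where(m[y])[0]
    if len(xs): rows.append((y,xs.min(),xs.max()))
print(rows[::6])
E
```

```text
tray [0.56047375 0.1128841 ] 2.9427364413035613 [[-0.4 -0.8]
 [ 0.4 -0.4]
 [ 0.8  1.6]
 [-0.9 -0.5]]
tray [0.56305035 0.11646898] 2.864256119300853 [[ 2.2  3. ]
 [ 0.3 -1.8]
 [-1.3 -2.3]
 [-1.2  1.1]]
tray [0.56176205 0.11467654] 2.903772033445522 [[ 0.9  1.1]
 [ 0.3 -1.1]
 [-0.2 -0.3]
 [-1.   0.3]]
caddy [ 0.6253361  -0.24525656] -25.881569680200275 [[-0.1 -0.5]
 [-0.5  0. ]
 [ 1.1  0.1]
 [-0.5  0.4]]
caddy [ 0.62782107 -0.24190486] -26.074063746997457 [[ 2.2  0.4]
 [ 1.  -0.5]
 [-1.4  1.6]
 [-1.8 -1.5]]
caddy [ 0.62657858 -0.24358071] -25.977575074189804 [[ 1.1 -0.1]
 [ 0.3 -0.2]
 [-0.2  0.8]
 [-1.1 -0.5]]
spoon scene [ 0.4297 -0.1113] -28.8 0.14146277493891318 0.03154523097284931
spoon scene [ 0.416  -0.1973] -25.0 0.1404683894051612 0.03136739825746331
spoon scene [ 0.3643 -0.2651] -39.9 0.13775002148292131 0.03045085274845858
spoon scene [ 0.3194 -0.3234] -27.3 0.13543616046221058 0.03171833163537771
stick scene [0.5692 0.1822] 57.1 0.11072797155162264 0.011025121562139837
stick scene [0.5865 0.0562] -48.1 0.10942793195475173 0.012050505617252716
stick scene [0.5308 0.0499] 122.1 0.10847601901101891 0.01221913515840866
[(230, np.int64(127), np.int64(133)), (236, np.int64(128), np.int64(135)), (242, np.int64(129), np.int64(136)), (248, np.int64(130), np.int64(137)), (254, np.int64(131), np.int64(138)), (260, np.int64(132), np.int64(139)), (266, np.int64(133), np.int64(140)), (272, np.int64(134), np.int64(141)), (278, np.int64(136), np.int64(142)), (284, np.int64(137), np.int64(142))]
```

Run:
```python
from h import *
T=cam('top');S=cam('scene')
im=cv2.imread('pics/top0.png')[:,:,::-1];si=cv2.imread('pics/scene0.png')[:,:,::-1]
crop(im,110,205,160,305,6,'r_t.png'); crop(si,460,280,530,385,5.5,'r_s.png')
P=p2w(T,[(127.5,236),(135.6,278),(135.5,236),(142.5,278)],.058); print(P.round(4))
d=P[0]-P[1];print(np.degrees(np.arctan2(d[1],d[0])))
```

```text
[[0.4694 0.3752 0.058 ]
 [0.3711 0.3537 0.058 ]
 [0.469  0.3563 0.058 ]
 [0.3708 0.3376 0.058 ]]
12.322376941252386
```

View pics/r_t.png

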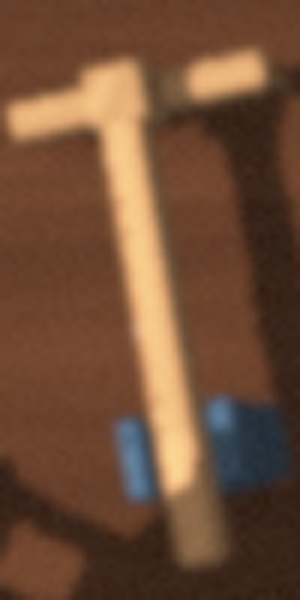

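View pics/r_s.png

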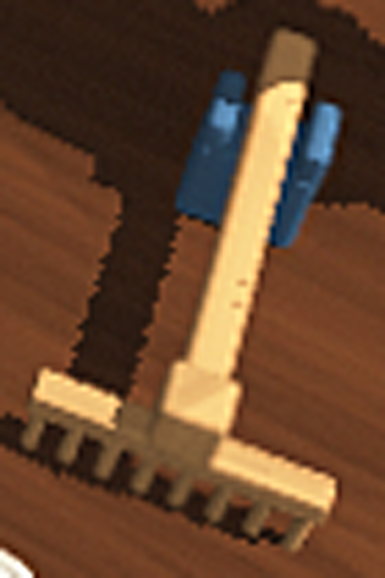

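Run:
```python
from h import *
T=cam('top');S=cam('scene')
P=p2w(T,unc([(125,125),(200,563)],110,205,6),.058);d=P[0]-P[1];L=np.linalg.norm(d);u=d/L;print(P.round(4),L,np.degrees(np.arctan2(u[1],u[0])),'grip',P[1]+u*.135,P[0]-u*.041)
P=p2w(S,unc([(215,375),(296,33)],460,280,5.5),.058);d=P[0]-P[1];L=np.linalg.norm(d);u=d/L;print(P.round(4),L,np.degrees(np.arctan2(u[1],u[0])),'grip',P[1]+u*.135,P[0]-u*.041)
```

```text
[[0.4942 0.369  0.058 ]
 [0.3239 0.3356 0.058 ]] 0.17354547686991803 11.069977832309023 grip [0.45637147 0.36154938 0.058     ] [0.45396262 0.36107809 0.058     ]
[[0.4979 0.377  0.058 ]
 [0.326  0.3385 0.058 ]] 0.17617501396646437 12.637682086736481 grip [0.45770883 0.36802625 0.058     ] [0.4578796  0.36806454 0.058     ]
```

```bash
cat >> h.py <<'E'
def plan(x,y,z,yaw,step=.8,s=None):
    s=s or arm.state(); o=s['orientation']; p=np.array(s['position'])
    dy=(yaw-o[2]+180)%360-180
    print('now',p.round(4),o.round(2),'q',np.round(s['q'],1),'F',np.round(s['wrist_force'],1),'open',round(s['opening'],4),'t',s['clock'])
    if abs(dy)>.05: n=int(np.ceil(abs(dy)/6/.98)); print(f' TURN {dy:.2f}deg: {n} x az={-dy/6/n:.3f}')
    a=np.radians(yaw); d=np.array([x,y,z])-p; X=np.array([np.cos(a),np.sin(a)])
    t=np.array([d[:2]@X, d[:2]@[np.sin(a),-np.cos(a)], -d[2]])/.04
    n=int(np.ceil(np.abs(t).max()/step)) or 1
    print(f' SHIFT total {t.round(3)} : {n} x {(t/n).round(3)}')
E
python3 -c "
from h import *
plan(.4755,.369,.24,192)"
```

```text
now [0.276  0.588  0.2138] [-1.7992e+02  1.0000e-02  1.5486e+02] q [-67.3  26.8  -0.7  91.9   0.3  61.4  -3.2] F [ 0.1 -0.3 -1.2] open 0.0919 t 0.15
 TURN 37.14deg: 7 x az=-0.884
 SHIFT total [-3.74  -6.392 -0.654] : 8 x [-0.467 -0.799 -0.082]
```

Emit:
carry_out([
  [0,0,-0.1,0,0,-0.884],
  [0,0,-0.1,0,0,-0.884],
  [0,0,-0.1,0,0,-0.884],
  [0,0,-0.1,0,0,-0.884],
  [0,0,-0.1,0,0,-0.884],
  [0,0,-0.1,0,0,-0.884],
  [0,0,0,0,0,-0.884],
  [-0.467,-0.8,0,0,0,0],
  [-0.467,-0.8,0,0,0,0],
  [-0.467,-0.8,0,0,0,0],
  [-0.467,-0.8,0,0,0,0],
  [-0.467,-0.8,0,0,0,0],
  [-0.467,-0.8,0,0,0,0],
  [-0.467,-0.8,0,0,0,0],
  [-0.467,-0.8,0,0,0,0],
  [0,0,0,0,0,0],
  [0,0,0,0,0,0],
], fingers=100)

```text
clock: 2.28
position: [0.4748, 0.3696, 0.2384]
orientation: [180.0, -0.0, -168.0]
wrist_force: [-0.7, 0.6, -0.2]
opening: 0.0919
```

```bash
python3 -c "
from h import *
plan(.4755,.369,.24,192)
snap('wrist','w1.png'); snap('top','t1.png')"
```

```text
now [0.4748 0.3696 0.2384] [ 1.7997e+02 -4.0000e-02 -1.6798e+02] q [-38.5  21.   -3.2  97.3   1.3  61.8  59.9] F [-0.7  0.6 -0.2] open 0.0919 t 2.275
 SHIFT total [-0.014 -0.018 -0.04 ] : 1 x [-0.014 -0.018 -0.04 ]
```

View pics/w1.png

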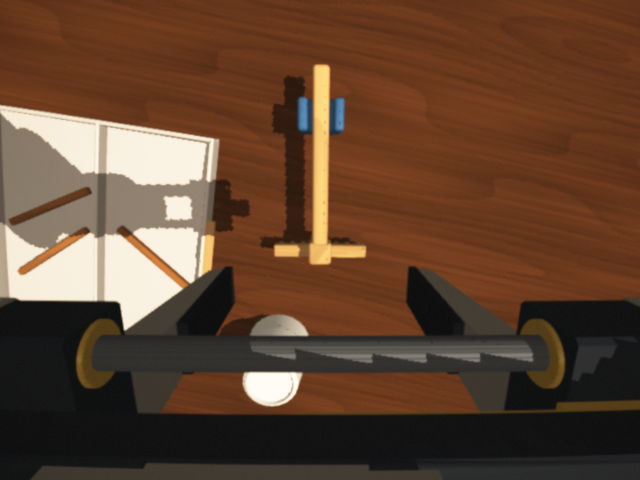

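Run:
```python
from h import *
C=cam('wrist'); im=cv2.imread('pics/w1.png')[:,:,::-1]
crop(im,260,55,380,275,2.7,'w1c.png')
h=cv2.cvtColor(im,cv2.COLOR_RGB2HSV); m=(h[...,2]>150)&(h[...,0]>10)&(h[...,0]<25)&(h[...,1]<190)
for y in (70,80,90,110,140,170,200,220,235):
    xs=np.where(m[y,290:350])[0]+290; print(y,xs.min(),xs.max())
print(p2w(C,[(321.5,66),(319.5,244)],.058).round(4))
```

```text
70 313 329
80 313 329
90 313 329
110 313 328
140 313 328
170 313 328
200 313 327
220 313 327
235 313 327
[[0.3273 0.34   0.058 ]
 [0.498  0.3748 0.058 ]]
```

View pics/w1c.png

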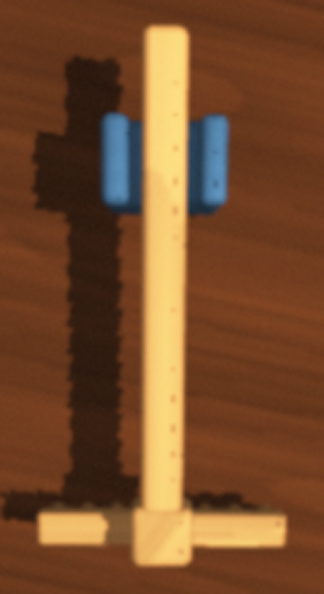

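```bash
python3 -c "
from h import *
plan(.478,.3709,.0315,191.75)"
```

```text
now [0.4743 0.3703 0.2385] [ 1.7997e+02 -3.0000e-02 -1.6788e+02] q [-38.6  21.   -3.3  97.3   1.3  61.7  59.9] F [ 0.2  0.8 -0.3] open 0.0921 t 2.375
 TURN -0.37deg: 1 x az=0.061
 SHIFT total [-9.200e-02 -4.000e-03  5.174e+00] : 7 x [-0.013 -0.001  0.739]
```

Emit:
carry_out([
  [-0.09,0,0.7,0,0,0.05],
  [0,0,0.7,0,0,0],
  [0,0,0.7,0,0,0],
  [0,0,0.7,0,0,0],
  [0,0,0.7,0,0,0],
  [0,0,0.7,0,0,0],
  [0,0,0.5,0,0,0],
  [0,0,0.47,0,0,0],
  [0,0,0,0,0,0],
  [0,0,0,0,0,0],
], fingers=100)

```text
clock: 3.62
position: [0.4795, 0.3703, 0.0325]
orientation: [180.0, 0.1, -168.3]
wrist_force: [-0.1, 0.7, 1.2]
opening: 0.0918
```

Emit:
carry_out([
  [0,0,0,0,0,0],
  [0,0,0,0,0,0],
  [0,0,0,0,0,0],
  [0,0,0,0,0,0],
  [0,0,0,0,0,0],
  [0,0,0,0,0,0],
  [0,0,0,0,0,0],
  [0,0,0,0,0,0],
], fingers=0)

```text
clock: 4.62
position: [0.4791, 0.3698, 0.0318]
orientation: [-180.0, 0.0, -168.3]
wrist_force: [0.1, 0.1, -0.6]
opening: 0.0158
```

```bash
python3 -c "
from h import *
plan(.478,.3709,.12,191.75)
snap('wrist','w2.png')"
```

```text
now [0.4791 0.3698 0.0318] [-180.      0.   -168.32] q [-38.8  36.   -2.6 104.7   2.5  39.3  58.8] F [ 0.1  0.1 -0.6] open 0.0158 t 4.625
 TURN 0.07deg: 1 x az=-0.011
 SHIFT total [ 0.02   0.033 -2.206] : 3 x [ 0.007  0.011 -0.735]
```

View pics/w2.png

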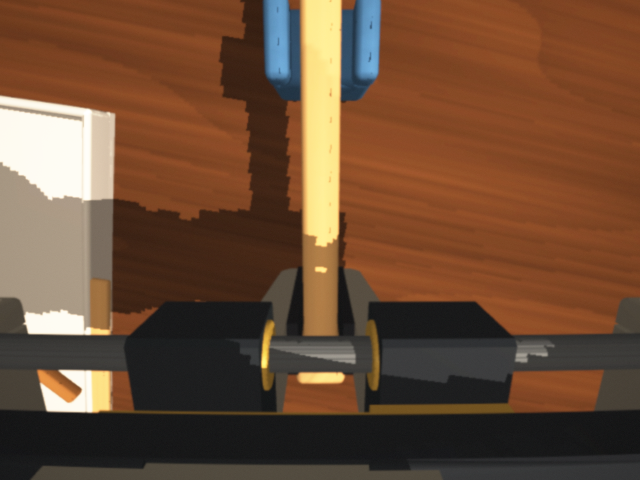

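```bash
cat >> h.py <<'E'
TR=(np.array([.5620,.1147]),2.9)
def l2w(x,y,fr=None):
    t,a=fr or TR; a=np.radians(a); return t+np.array([np.cos(a)*x-np.sin(a)*y,np.sin(a)*x+np.cos(a)*y])
def w2l(p,fr=None):
    t,a=fr or TR; a=np.radians(a); d=np.array(p)[...,:2]-t; return np.stack([d@[np.cos(a),np.sin(a)],d@[-np.sin(a),np.cos(a)]],-1)
OFF=.034; Z0=.0318
def rk(x,y,tip,**k): # head at tray-local x,y (m), tip height above counter
    p=l2w(x-OFF,y); plan(p[0],p[1],tip+Z0,180+TR[1],**k)
E
python3 - <<'E'
from h import *
C=cam('top')
for c,a in (((.569,.1817),57.4),((.5303,.0493),122.1),((.5857,.0556),131.8)):
    l=w2l(np.array(c)); b=np.radians(a-2.9); print(l.round(4),'angle',a-2.9,'ends',(l+.055*np.array([np.cos(b),np.sin(b)])).round(3),(l-.055*np.array([np.cos(b),np.sin(b)])).round(3))
rk(.085,.063,.06)
E
```

```text
[0.0104 0.0666] angle 54.5 ends [0.042 0.111] [-0.022  0.022]
[-0.035  -0.0637] angle 119.19999999999999 ends [-0.062 -0.016] [-0.008 -0.112]
[ 0.0207 -0.0602] angle 128.9 ends [-0.014 -0.017] [ 0.055 -0.103]
now [0.479  0.3698 0.0318] [-180.      0.   -168.31] q [-38.8  36.   -2.6 104.7   2.5  39.3  58.8] F [-0.7  0.6  0.4] open 0.0158 t 4.675
 TURN -8.79deg: 2 x az=0.732
 SHIFT total [-3.024 -4.899 -1.501] : 7 x [-0.432 -0.7   -0.214]
```

Emit:
carry_out([
  [0,0,-0.3,0,0,0],
  [0,0,-0.6,0,0,0],
  [0,0,-0.6,0,0,0],
  [0,0,-0.6,0,0,0],
  [0,0,-0.6,0,0,0],
  [0,0,-0.1,0,0,0.732],
  [0,0,0,0,0,0.732],
  [-0.432,-0.7,0,0,0,0],
  [-0.432,-0.7,0,0,0,0],
  [-0.432,-0.7,0,0,0,0],
  [-0.432,-0.7,0,0,0,0],
  [-0.432,-0.7,0,0,0,0],
  [-0.432,-0.7,0,0,0,0],
  [-0.432,-0.7,0,0,0,0],
  [0,0,0,0,0,0],
  [0,0,0,0,0,0],
], fingers=0)

```text
clock: 6.68
position: [0.6092, 0.181, 0.1441]
orientation: [180.0, -0.0, -177.1]
wrist_force: [-0.2, -0.7, -1.5]
opening: 0.0162
```

```bash
python3 -c "
from h import *
rk(.085,.063,.0065)
snap('wrist','w3.png');snap('scene','s3.png')"
```

```text
now [0.6092 0.181  0.1441] [ 1.7995e+02 -2.0000e-02 -1.7707e+02] q [-20.8  29.6   1.7  97.5  -1.1  52.9  74.3] F [-0.2 -0.7 -1.5] open 0.0162 t 6.675
 SHIFT total [-0.013 -0.022  2.645] : 4 x [-0.003 -0.005  0.661]
```

View pics/w3.png

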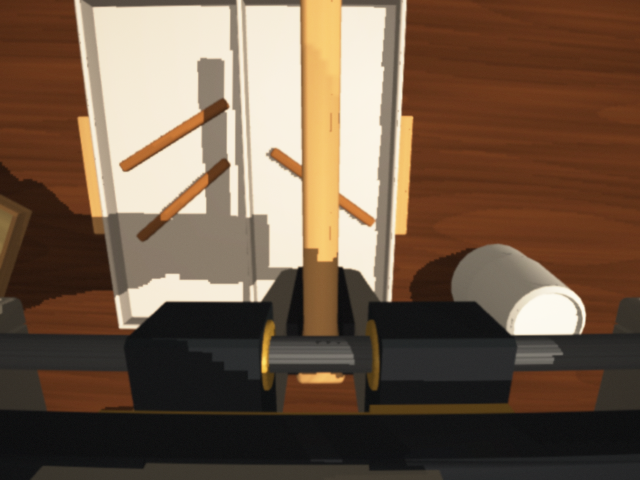

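View pics/s3.png

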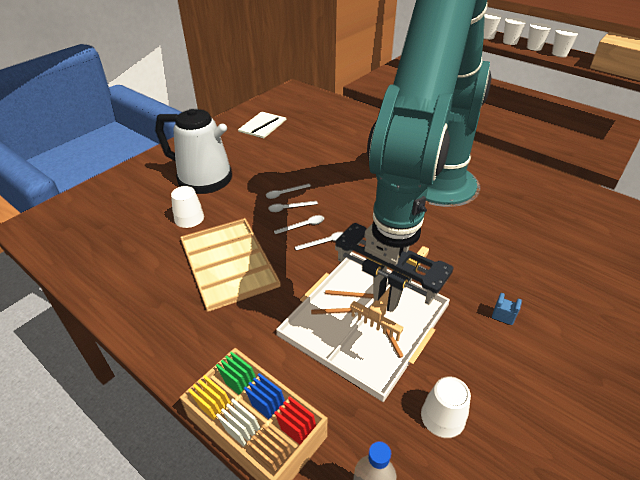

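Run:
```python
from h import *
im=cv2.imread('pics/w3.png')[:,:,::-1]
crop(im,60,0,420,80,2.2,'w3a.png'); crop(im,60,230,420,340,2.2,'w3b.png')
```

```text
(no output)
```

View pics/w3a.png

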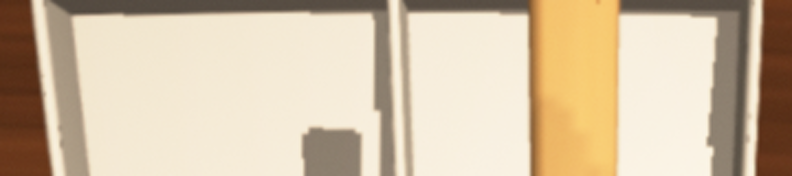

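View pics/w3b.png

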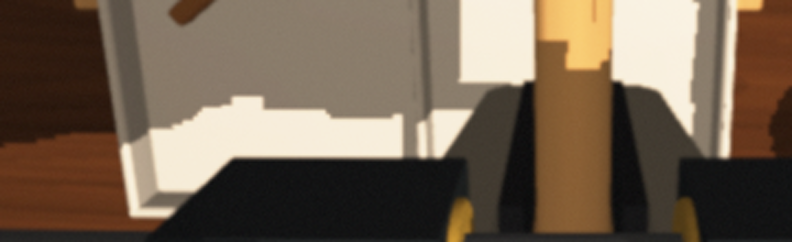

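Run:
```python
from h import *
C=cam('wrist',dict(position=[.6092,.181,.1441],orientation=[179.95,-.02,-177.07]))
P=p2w(C,np.r_[unc([(758,90),(398,90),(46,90)],60,0,2.2),unc([(732,130),(424,130),(121,130),(132,216)],60,230,2.2)],.022)
print(P.round(4)); print((w2l(P)*1e3).round(1))
```

```text
[[ 0.4513  0.2388  0.022 ]
 [ 0.458   0.111   0.022 ]
 [ 0.4626 -0.0163  0.022 ]
 [ 0.6573  0.25    0.022 ]
 [ 0.664   0.122   0.022 ]
 [ 0.6711 -0.0057  0.022 ]
 [ 0.7108 -0.0047  0.022 ]]
[[-104.3  129.5]
 [-104.     1.6]
 [-105.9 -125.8]
 [ 102.1  130.3]
 [ 102.2    2.2]
 [ 102.9 -125.8]
 [ 142.6 -126.8]]
```

```bash
sed -i 's/.5620,.1147/.5620,.1160/' h.py; python3 -c "
from h import *
rk(.085,.065,.0065)"
```

```text
now [0.609  0.1818 0.144 ] [ 1.7995e+02 -1.0000e-02 -1.7698e+02] q [-20.8  29.6   1.7  97.5  -1.1  52.9  74.3] F [-0.   1.1 -1.8] open 0.0156 t 6.775
 TURN -0.12deg: 1 x az=0.020
 SHIFT total [-0.019  0.042  2.643] : 4 x [-0.005  0.011  0.661]
```

Emit:
carry_out([
  [0,0.06,0.6,0,0,0.02],
  [0,0,0.6,0,0,0],
  [0,0,0.6,0,0,0],
  [0,0,0.5,0,0,0],
  [0,0,0.32,0,0,0],
  [0,0,0,0,0,0],
  [0,0,0,0,0,0],
], fingers=0)

```text
clock: 7.65
position: [0.6102, 0.1828, 0.0397]
orientation: [180.0, 0.1, -177.2]
wrist_force: [0.0, 0.3, -0.9]
opening: 0.0159
```

```bash
python3 -c "
from h import *
rk(.085,.065,.0065)
rk(-.1,.065,.0065,step=.35)"
```

```text
now [0.6102 0.1828 0.0397] [ 1.7998e+02  7.0000e-02 -1.7722e+02] q [-20.7  37.5   1.4 100.2  -1.3  42.3  74.2] F [ 0.   0.3 -0.9] open 0.0159 t 7.65
 TURN 0.12deg: 1 x az=-0.020
 SHIFT total [0.013 0.019 0.035] : 1 x [0.013 0.019 0.035]
now [0.6102 0.1828 0.0397] [ 1.7998e+02  7.0000e-02 -1.7722e+02] q [-20.7  37.5   1.4 100.2  -1.3  42.3  74.2] F [ 0.   0.3 -0.9] open 0.0159 t 7.65
 TURN 0.12deg: 1 x az=-0.020
 SHIFT total [4.638 0.019 0.035] : 14 x [0.331 0.001 0.003]
```

Emit:
carry_out([
  [0.33,0.01,0.02,0,0,0],
  [0.33,0,0.02,0,0,0],
  [0.33,0,0,0,0,0],
  [0.33,0,0,0,0,0],
  [0.33,0,0,0,0,0],
  [0.33,0,0,0,0,0],
  [0.33,0,0,0,0,0],
  [0.33,0,0,0,0,0],
  [0.33,0,0,0,0,0],
  [0.33,0,0,0,0,0],
  [0.33,0,0,0,0,0],
  [0.33,0,0,0,0,0],
  [0.33,0,0,0,0,0],
  [0.33,0,0,0,0,0],
  [0,0,0,0,0,0],
], fingers=0)

```text
clock: 9.52
position: [0.4239, 0.1739, 0.0374]
orientation: [-180.0, -0.0, -177.2]
wrist_force: [0.6, 0.6, -1.8]
opening: 0.0154
```

```bash
python3 -c "
from h import *
rk(-.125,.065,.0065,step=.35)
im,_=snap('scene','s4.png')
crop(im,270,230,480,410,3.6,'s4c.png')"
```

```text
now [0.4239 0.1739 0.0374] [-1.7999e+02 -4.0000e-02 -1.7717e+02] q [-27.1  25.2   0.7 124.9  -0.7  29.9  66.9] F [ 0.6  0.6 -1.8] open 0.0154 t 9.525
 TURN 0.07deg: 1 x az=-0.012
 SHIFT total [ 0.6    0.004 -0.023] : 2 x [ 0.3    0.002 -0.011]
```

View pics/s4c.png

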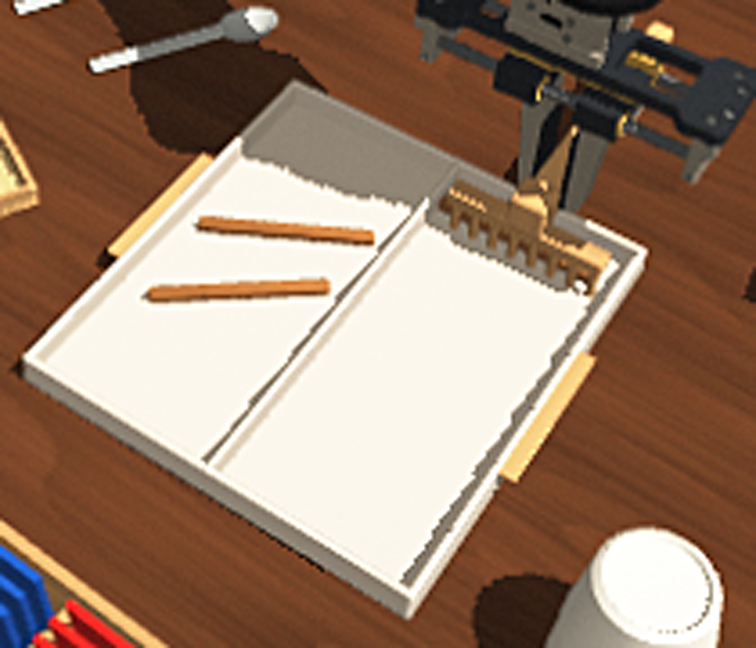

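Emit:
carry_out([
  [0.2,0,0,0,0,0],
  [0.2,0,0,0,0,0],
  [0.1,0,0,0,0,0],
  [0.07,0,0,0,0,0],
  [0.05,0,0,0,0,0],
  [0,0,0,0,0,0],
  [0,0,0,0,0,0],
], fingers=0)

```text
clock: 10.45
position: [0.4008, 0.1729, 0.0375]
orientation: [180.0, 0.1, -177.2]
wrist_force: [2.3, 0.1, -0.9]
opening: 0.0157
```

```bash
python3 -c "
from h import *
rk(-.1255,.065,.0065,step=.35)
im,_=snap('wrist','w5.png')
im,_=snap('scene'); crop(im,360,260,480,340,6,'s5c.png')"
```

```text
now [0.4008 0.1729 0.0375] [ 1.7998e+02  5.0000e-02 -1.7723e+02] q [-28.3  23.7   0.7 127.8  -0.6  28.4  65.6] F [ 2.3  0.1 -0.9] open 0.0157 t 10.45
 TURN 0.13deg: 1 x az=-0.022
 SHIFT total [ 0.035  0.    -0.019] : 1 x [ 0.035  0.    -0.019]
```

View pics/s5c.png

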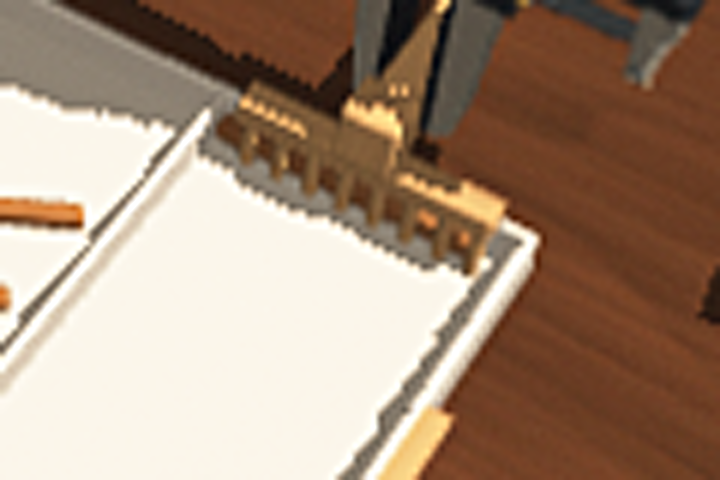

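View pics/w5.png

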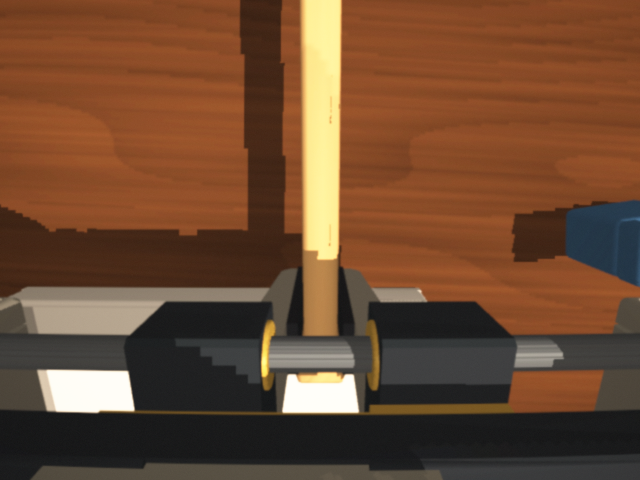

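Emit:
carry_out([
  [0.03,0,0,0,0,0],
  [0.03,0,0,0,0,0],
  [0,0,0,0,0,0],
  [0,0,0,0,0,0],
], fingers=0)

```text
clock: 11.05
position: [0.3996, 0.173, 0.0378]
orientation: [179.9, 0.2, -177.2]
wrist_force: [5.4, 0.5, -1.5]
opening: 0.0159
```

Emit:
carry_out([
  [-0.15,0,0,0,0,0],
  [-0.25,0,0,0,0,0],
  [0,0,-0.6,0,0,0],
  [0,0,-0.6,0,0,0],
  [-0.55,-0.36,0,0,0,0],
  [-0.55,-0.36,0,0,0,0],
  [-0.55,-0.36,0,0,0,0],
  [-0.55,-0.36,0,0,0,0],
  [-0.55,-0.36,0,0,0,0],
  [-0.55,-0.36,0,0,0,0],
  [-0.55,-0.36,0,0,0,0],
  [-0.55,-0.36,0,0,0,0],
  [-0.55,-0.36,0,0,0,0],
  [0,0,0,0,0,0],
  [0,0,0,0,0,0],
], fingers=0)

```text
clock: 12.92
position: [0.6167, 0.0541, 0.0847]
orientation: [180.0, -0.1, -177.2]
wrist_force: [0.2, 0.5, -1.7]
opening: 0.0156
```

```bash
python3 -c "
from h import *
rk(.09,-.064,.0065)
im,_=snap('wrist','w6.png')
im,_=snap('scene'); crop(im,270,230,480,410,3.6,'s6c.png')"
```

```text
now [0.6167 0.0541 0.0847] [ 1.7997e+02 -1.3000e-01 -1.7720e+02] q [-10.6  32.6   3.3 101.8  -2.6  45.8  86.8] F [ 0.2  0.5 -1.7] open 0.0156 t 12.925
 TURN 0.10deg: 1 x az=-0.016
 SHIFT total [-0.114  0.013  1.161] : 2 x [-0.057  0.007  0.58 ]
```

View pics/s6c.png

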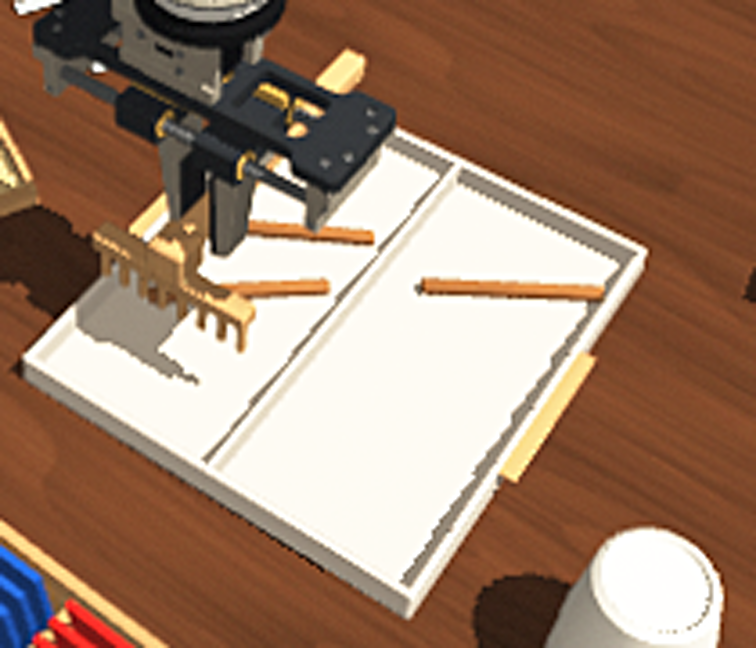

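View pics/w6.png

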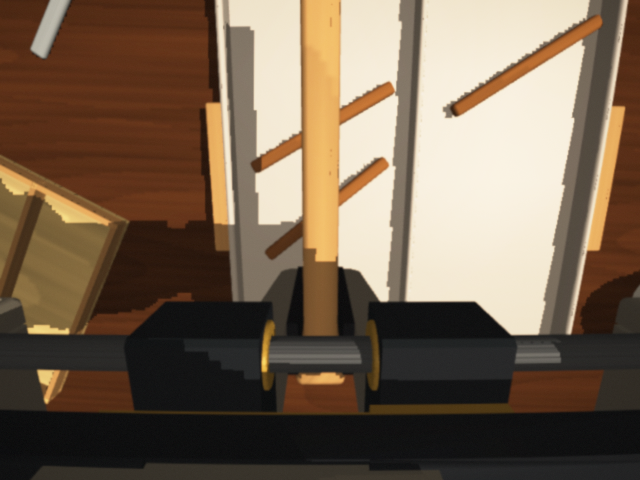

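Emit:
carry_out([
  [-0.11,0.01,0.4,0,0,0],
  [0,0,0.5,0,0,0],
  [0,0,0.27,0,0,0],
  [0,0,0,0,0,0],
  [0.33,0,0,0,0,0],
  [0.33,0,0,0,0,0],
  [0.33,0,0,0,0,0],
  [0.33,0,0,0,0,0],
  [0.33,0,0,0,0,0],
  [0.33,0,0,0,0,0],
  [0.33,0,0,0,0,0],
  [0.33,0,0,0,0,0],
  [0.33,0,0,0,0,0],
  [0.33,0,0,0,0,0],
  [0,0,0,0,0,0],
], fingers=0)

```text
clock: 14.9
position: [0.4893, 0.0478, 0.0386]
orientation: [-180.0, -0.0, -177.2]
wrist_force: [1.0, -0.6, -1.2]
opening: 0.0157
```

```bash
python3 -c "
from h import *
rk(-.11,-.064,.0065,step=.35)
im,_=snap('wrist','w7.png')
im,_=snap('scene'); crop(im,270,230,480,410,3.6,'s7c.png')"
```

```text
now [0.4893 0.0478 0.0386] [-1.8000e+02 -5.0000e-02 -1.7721e+02] q [-11.7  27.3   2.7 120.6  -2.3  32.2  85.4] F [ 1.  -0.6 -1.2] open 0.0157 t 14.9
 TURN 0.11deg: 1 x az=-0.018
 SHIFT total [1.698 0.012 0.007] : 5 x [0.34  0.002 0.001]
```

View pics/s7c.png

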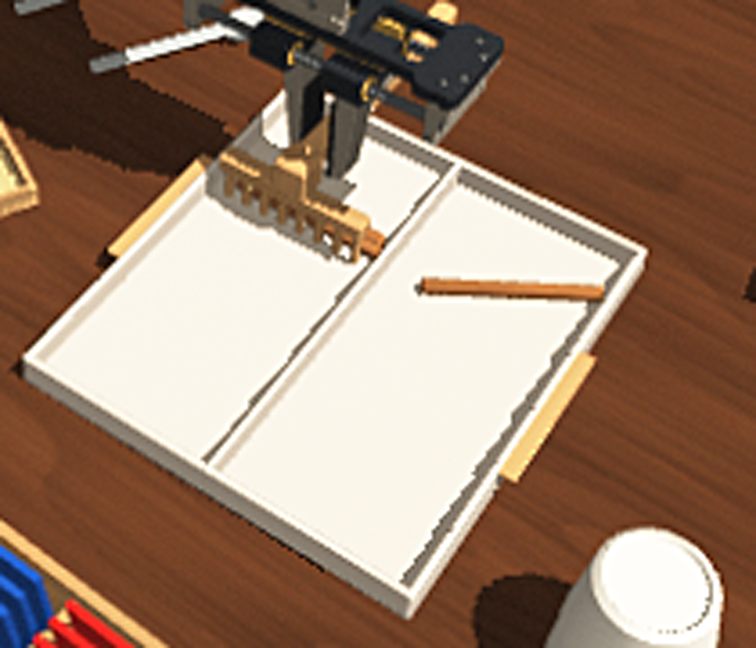

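View pics/w7.png

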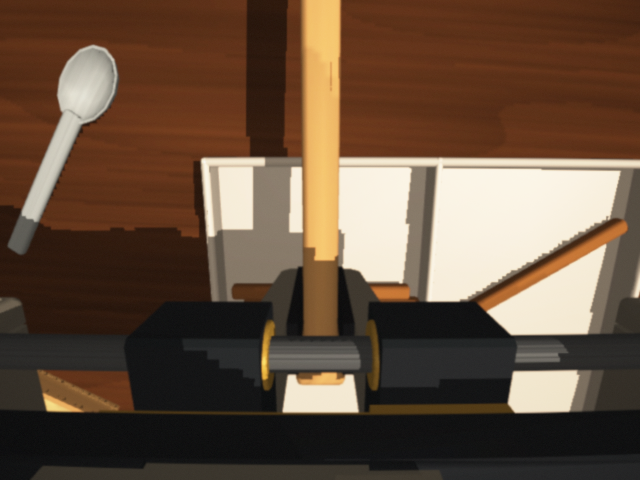

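Emit:
carry_out([
  [0.3,0,0,0,0,0],
  [0.3,0,0,0,0,0],
  [0.3,0,0,0,0,0],
  [0.3,0,0,0,0,0],
  [0.2,0,0,0,0,0],
  [0.15,0,0,0,0,0],
  [0.1,0,0,0,0,0],
  [0.05,0,0,0,0,0],
  [0,0,0,0,0,0],
], fingers=0)

```text
clock: 16.12
position: [0.4226, 0.0445, 0.0386]
orientation: [180.0, 0.0, -177.2]
wrist_force: [1.1, -0.6, -1.5]
opening: 0.0155
```

```bash
python3 -c "
from h import *
rk(-.1165,-.064,.0065,step=.35)
im,_=snap('wrist','w8.png')
im,_=snap('scene'); crop(im,310,230,480,350,4.5,'s8c.png')"
```

```text
now [0.4226 0.0445 0.0386] [ 1.8000e+02  1.0000e-02 -1.7722e+02] q [-12.7  22.8   2.5 129.3  -2.1  27.9  84.2] F [ 1.1 -0.6 -1.5] open 0.0155 t 16.125
 TURN 0.12deg: 1 x az=-0.020
 SHIFT total [0.193 0.008 0.008] : 1 x [0.193 0.008 0.008]
```

View pics/s8c.png

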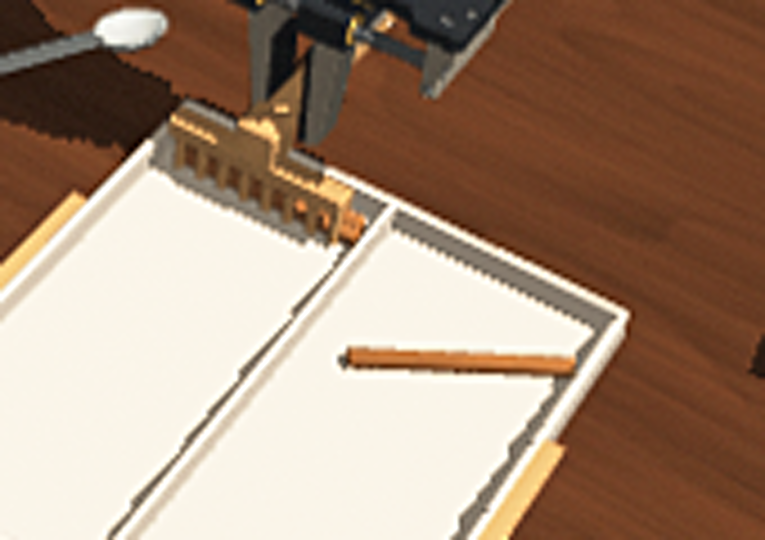

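View pics/w8.png

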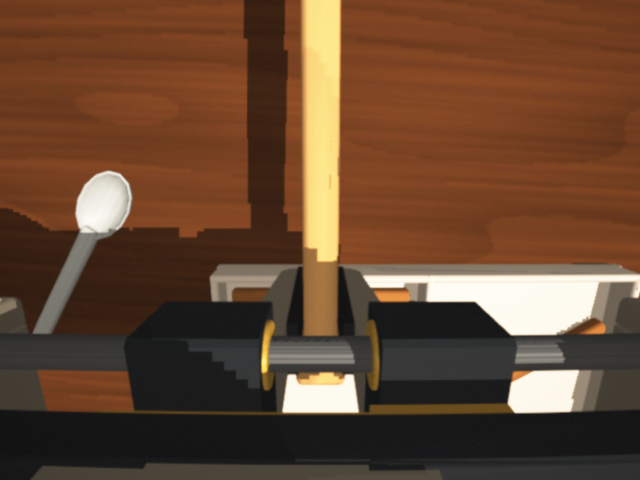

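Emit:
carry_out([
  [0.06,0,0,0,0,0],
  [0.06,0,0,0,0,0],
  [0.05,0,0,0,0,0],
  [0.05,0,0,0,0,0],
  [0,0,0,0,0,0],
  [0,0,0,0,0,0],
], fingers=0)

```text
clock: 16.98
position: [0.4142, 0.0441, 0.0387]
orientation: [180.0, 0.1, -177.2]
wrist_force: [1.9, -0.1, -1.4]
opening: 0.0158
```

Emit:
carry_out([
  [0.04,0,0,0,0,0],
  [0.03,0,0,0,0,0],
  [0.03,0,0,0,0,0],
  [0,0,0,0,0,0],
  [0,0,0,0,0,0],
], fingers=0)

```text
clock: 17.6
position: [0.4101, 0.044, 0.0387]
orientation: [180.0, 0.0, -177.2]
wrist_force: [4.8, -0.3, -1.3]
opening: 0.0158
```

Emit:
carry_out([
  [-0.1,0,0,0,0,0],
  [-0.2,0,0,0,0,0],
  [-0.3,0,0,0,0,0],
  [0,0,-0.6,0,0,0],
  [0,0,-0.7,0,0,0],
  [-0.6,0.4,0,0,0,0],
  [-0.6,0.4,0,0,0,0],
  [-0.6,0.4,0,0,0,0],
  [-0.6,0.4,0,0,0,0],
  [-0.6,0.4,0,0,0,0],
  [-0.6,0.4,0,0,0,0],
  [0,0,0,0,0,0],
], fingers=0)

```text
clock: 19.1
position: [0.574, 0.1494, 0.09]
orientation: [180.0, -0.0, -177.1]
wrist_force: [-0.9, -0.1, -0.9]
opening: 0.0158
```

```bash
python3 -c "
from h import *
rk(.03,.063,.0065,step=.35)
im,_=snap('wrist','w9.png')
im,_=snap('scene'); crop(im,310,230,480,350,4.5,'s9c.png')
im,_=snap('top'); crop(im,180,125,310,270,4,'t9c.png')"
```

```text
now [0.574  0.1494 0.09  ] [ 1.7998e+02 -1.0000e-02 -1.7712e+02] q [-19.8  30.    2.5 105.5  -1.9  44.5  76.6] F [-0.9 -0.1 -0.9] open 0.0158 t 19.1
 SHIFT total [0.441 0.756 1.293] : 4 x [0.11  0.189 0.323]
```

View pics/s9c.png

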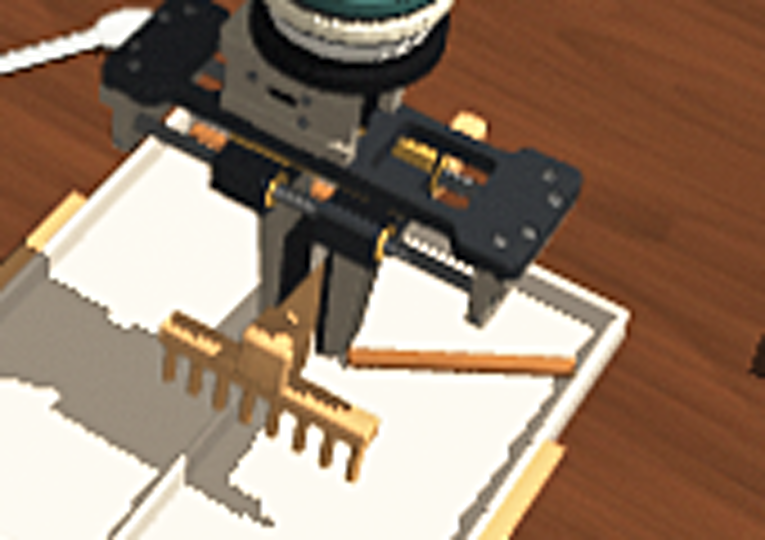

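View pics/w9.png

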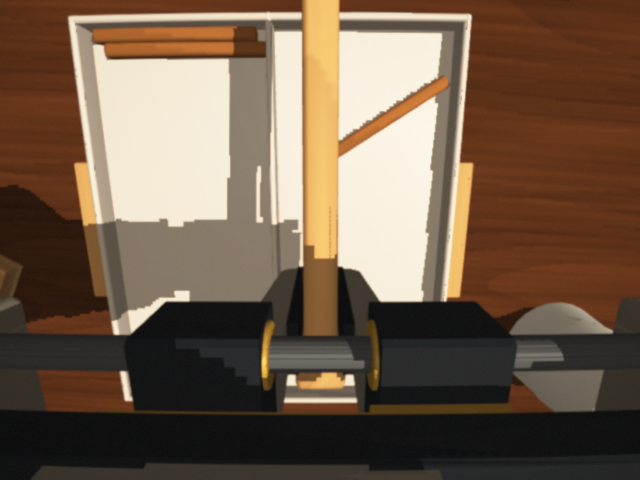

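View pics/t9c.png

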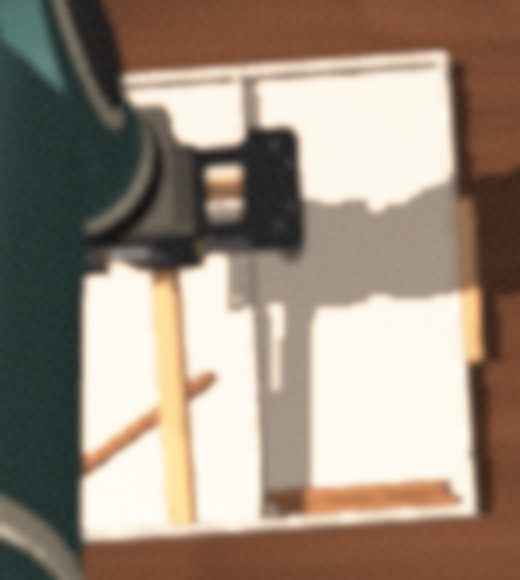

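Run:
```python
from h import *
im=cv2.imread('pics/w9.png')[:,:,::-1]; crop(im,65,5,290,75,3.5,'w9c.png')
C=cam('wrist',dict(position=[.574,.1494,.09],orientation=[179.98,-.01,-177.12]))
for z in(.0095,.014): print((w2l(p2w(C,[(150,29),(150,41),(180,43),(180,55),(200,43),(240,55)],z))*1e3).round(1).tolist())
```

```text
[[-136.1, -81.3], [-128.6, -82.0], [-127.1, -61.6], [-119.6, -62.3], [-126.9, -48.1], [-119.2, -21.4]]
[[-134.5, -79.2], [-127.3, -79.9], [-125.7, -60.0], [-118.4, -60.6], [-125.6, -46.6], [-118.0, -20.4]]
```

View pics/w9c.png

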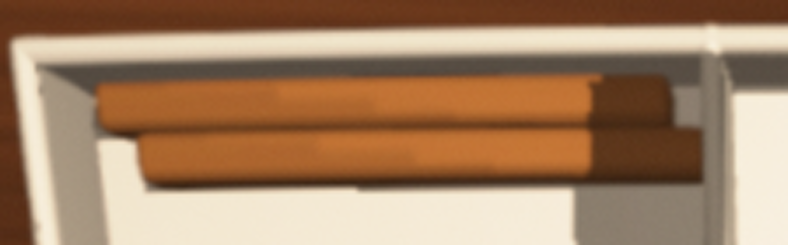

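Run:
```python
from h import *
for n in ('w2','w3','w5','w6','w8','w9'):
    im=cv2.imread(f'pics/{n}.png').astype(float); o=[]
    for y in (5,60,120,180,240):
        g=np.abs(np.diff(im[y-3:y+4,:,0].mean(0)-im[y-3:y+4,:,2].mean(0)))
        l=295+g[295:312].argmax(); r=330+g[330:350].argmax()
        # subpixel
        def sp(i): w=g[i-2:i+3]; return (w*np.arange(i-2,i+3)).sum()/w.sum()
        o.append((round(sp(l),1),round(sp(r),1),round(sp(r)-sp(l),1)))
    print(n,o)
```

```text
w2 [(np.float64(300.3), np.float64(340.5), np.float64(40.2)), (np.float64(299.4), np.float64(340.2), np.float64(40.8)), (np.float64(301.8), np.float64(338.9), np.float64(37.0)), (np.float64(302.2), np.float64(338.5), np.float64(36.3)), (np.float64(301.7), np.float64(337.2), np.float64(35.4))]
w3 [(np.float64(300.0), np.float64(340.6), np.float64(40.6)), (np.float64(300.8), np.float64(339.8), np.float64(39.0)), (np.float64(300.5), np.float64(338.7), np.float64(38.2)), (np.float64(302.0), np.float64(338.2), np.float64(36.2)), (np.float64(302.7), np.float64(337.3), np.float64(34.6))]
w5 [(np.float64(300.2), np.float64(340.4), np.float64(40.2)), (np.float64(301.1), np.float64(339.5), np.float64(38.4)), (np.float64(301.8), np.float64(339.2), np.float64(37.4)), (np.float64(301.9), np.float64(338.5), np.float64(36.6)), (np.float64(301.8), np.float64(337.6), np.float64(35.8))]
w6 [(np.float64(300.1), np.float64(339.4), np.float64(39.3)), (np.float64(300.9), np.float64(339.1), np.float64(38.2)), (np.float64(302.0), np.float64(346.0), np.float64(44.0)), (np.float64(302.0), np.float64(338.0), np.float64(36.0)), (np.float64(302.5), np.float64(337.2), np.float64(34.8))]
w8 [(np.float64(301.2), np.float64(339.9), np.float64(38.7)), (np.float64(302.1), np.float64(339.4), np.float64(37.4)), (np.float64(302.3), np.float64(338.9), np.float64(36.6)), (np.float64(302.5), np.float64(338.0), np.float64(35.5)), (np.float64(302.2), np.float64(337.7), np.float64(35.5))]
w9 [(np.float64(302.4), np.float64(338.5), np.float64(36.1)), (np.float64(301.8), np.float64(338.0), np.float64(36.2)), (np.float64(302.8), np.float64(337.5), np.float64(34.8)), (np.float64(302.8), np.float64(337.2), np.float64(34.4)), (np.float64(303.0), np.float64(336.6), np.float64(33.6))]
```

```bash
cat >> h.py <<'E'
def pitch(im):
    # handle width along rows -> pitch of handle top relative to the tool plane (deg)
    g=im.astype(float); d=cv2.GaussianBlur(g[...,0]-g[...,2],(5,5),0); Y=[];Wd=[]
    K,D,_=cam('wrist'); 
    for y in range(4,245,3):
        e=np.abs(np.diff(d[y])); l=296+e[296:312].argmax(); r=330+e[330:346].argmax()
        sp=lambda i:(e[i-3:i+4]*np.arange(i-3,i+4)).sum()/e[i-3:i+4].sum()
        u=cv2.undistortPoints(np.array([[[sp(l),y]],[[sp(r),y]]],float),K,D).reshape(-1,2); Y.append(-u[:,1].mean()); Wd.append(u[1,0]-u[0,0])
    Y=np.array(Y);Wd=np.array(Wd);k=np.ones(len(Y),bool)
    for _ in range(6):
        a,b=np.polyfit(Y[k],Wd[k],1); r=Wd-a*Y-b; s=np.median(np.abs(r[k]))*3+1e-4; k=np.abs(r)<s
    # 1/Z=(a*Y+b)/.016 ; Z = n/(..): plane Z*(a Y + b)=.016 -> a*yc + b*Z=.016 
    return np.degrees(np.arctan2(a,b)), .016/b, k.sum()
E
python3 - <<'E'
from h import *
for n in ('w2','w3','w5','w6','w7','w8','w9'):
    print(n,pitch(cv2.imread(f'pics/{n}.png')[:,:,::-1]))
E
```

```text
w2 (np.float64(17.473112206926636), np.float64(0.15679146029383179), np.int64(80))
w3 (np.float64(13.995586364521497), np.float64(0.15684607210943513), np.int64(71))
w5 (np.float64(7.2744706147867895), np.float64(0.15332128219826824), np.int64(56))
w6 (np.float64(13.519618017623753), np.float64(0.16011158656998128), np.int64(57))
w7 (np.float64(8.14999531466448), np.float64(0.1588326886309562), np.int64(81))
w8 (np.float64(11.176075922475663), np.float64(0.15828645293508303), np.int64(64))
w9 (np.float64(7.801559462219774), np.float64(0.16161497825828244), np.int64(71))
```

Run:
```python
from h import *
C=cam('wrist',dict(position=[.574,.1494,.09],orientation=[179.98,-.01,-177.12]))
print((w2l(p2w(C,[(447,82),(342,150)],.0095))*1e3).round(1).tolist())
C=cam('scene');print((w2l(p2w(C,unc([(348,356),(575,366)],310,230,4.5),.0095))*1e3).round(1).tolist())
rk(.0,.062,.05)
```

```text
[[-102.5, 120.0], [-56.7, 48.4]]
[[-46.6, 26.8], [-105.3, 119.3]]
now [0.5719 0.147  0.09  ] [-1.7995e+02 -1.2000e-01 -1.7725e+02] q [-19.7  29.9   2.6 105.8  -1.8  44.5  76.6] F [-0.3 -0.6 -0.7] open 0.0155 t 19.25
 TURN 0.15deg: 1 x az=-0.026
 SHIFT total [1.137 0.788 0.205] : 2 x [0.569 0.394 0.102]
```

Emit:
carry_out([
  [0,0,0,0,0.42,0],
  [0,0,0,0,0.42,0],
  [0,0.4,0,0,0,0],
  [0,0.39,0,0,0,0],
  [0.4,0,0,0,0,0],
  [0.4,0,0,0,0,0],
  [0,0,0,0,0,0],
  [0,0,0,0,0,0],
], fingers=0)

```text
clock: 20.25
position: [0.5399, 0.1787, 0.0937]
orientation: [180.0, -5.0, -177.2]
wrist_force: [0.3, 0.8, -0.8]
opening: 0.0157
```

```bash
python3 -c "
from h import *
rk(.0,.062,.0065)
im,_=snap('wrist','w10.png'); print(pitch(im))
im,_=snap('scene'); crop(im,310,230,480,350,4.5,'s10c.png')"
```

```text
now [0.5399 0.1787 0.0937] [ 179.98   -4.97 -177.17] q [-22.   30.1   1.5 105.   -3.   49.7  74.3] F [ 0.3  0.8 -0.8] open 0.0157 t 20.25
 TURN 0.07deg: 1 x az=-0.012
 SHIFT total [ 0.378 -0.043  1.385] : 2 x [ 0.189 -0.021  0.692]
(np.float64(5.047661810067279), np.float64(0.15871860362638598), np.int64(56))
```

View pics/s10c.png

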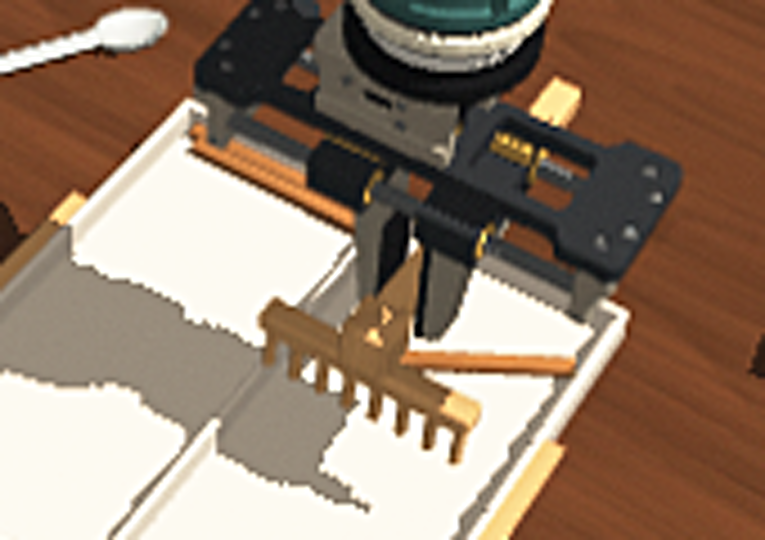

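View pics/w10.png

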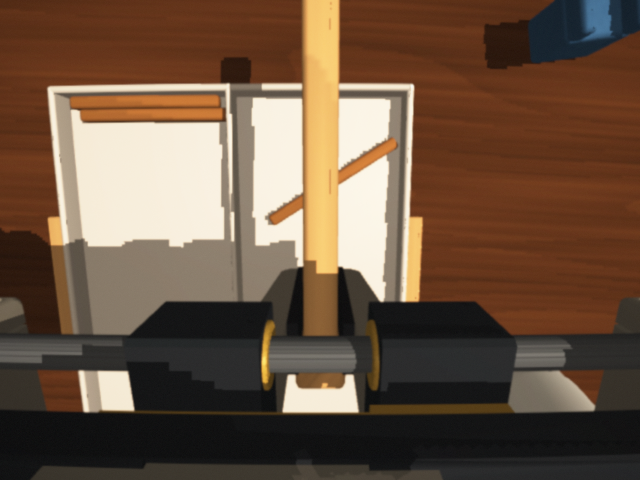

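Run:
```python
from h import *
C=cam('scene'); s=dict(position=np.array([.5399,.1787,.0937]),orientation=[179.98,-4.97,-177.17])
Rm=eul(s['orientation']).as_matrix(); g=s['position']-.019*Rm[:,2]; a=np.radians(2.9)
for p in (-5,0,5):
    t=np.radians(p); X=np.array([np.cos(a)*np.cos(t),np.sin(a)*np.cos(t),-np.sin(t)]);Y=np.array([-np.sin(a),np.cos(a),0]);Z=np.cross(X,Y)
    pts=[g+X*(-.155)+Y*y+Z*.008 for y in(-.008,.008)]+[g+X*.034-Z*.05+Y*y for y in(-.047,.047)]
    q=w2p(C,np.array(pts)); print('nosedown',p,((q-[310,230]+.5)*4.5-.5).round(0).tolist(), 'tip z',pts[2][2].round(4),pts[2][:2].round(4))
```

```text
nosedown -5 [[549.0, 89.0], [579.0, 102.0], [265.0, 362.0], [452.0, 462.0]] tip z 0.0658 [0.5821 0.1338]
nosedown 0 [[553.0, 69.0], [584.0, 82.0], [270.0, 360.0], [456.0, 460.0]] tip z 0.0626 [0.5779 0.1336]
nosedown 5 [[557.0, 49.0], [588.0, 63.0], [275.0, 358.0], [460.0, 457.0]] tip z 0.0599 [0.5734 0.1333]
```

```bash
cat >> h.py <<'E'
def plan(x,y,z,yaw,step=.8,s=None,tilt=0):
    s=s or arm.state(); R0=eul(s['orientation']); p=np.array(s['position'])
    R1=R.from_euler('xyz',[180,-tilt,yaw],degrees=True)
    rv=np.degrees((R0.inv()*R1).as_rotvec())/6
    print('now',p.round(4),np.round(s['orientation'],2),'q',np.round(s['q'],1),'F',np.round(s['wrist_force'],1),'open',round(s['opening'],4),'t',s['clock'])
    if np.abs(rv).max()>.01: n=int(np.ceil(np.abs(rv).max()/.98)); print(f' TURN total {rv.round(3)}: {n} x {(rv/n).round(3)}')
    t=R1.as_matrix().T@(np.array([x,y,z])-p)/.04
    n=int(np.ceil(np.abs(t).max()/step)) or 1
    print(f' SHIFT total {t.round(3)} : {n} x {(t/n).round(3)}')
OFF=.0363; Z0=.0312; TILT=7
def rk(x,y,tip,**k):
    p=l2w(x-OFF,y); plan(p[0],p[1],tip+Z0,180+TR[1],tilt=TILT,**k)
E
python3 -c "
from h import *
rk(.0,.062,.0065)
s=arm.state(); R0=R.from_euler('xyz',[180,-7,182.9],degrees=True); print(R0.as_matrix().round(3))"
```

```text
now [0.5401 0.1782 0.0935] [ 179.99   -4.99 -177.22] q [-21.9  30.1   1.5 104.9  -3.   49.8  74.3] F [ 0.1 -0.8 -1.5] open 0.0156 t 20.35
 TURN total [ 0.004  0.335 -0.019]: 1 x [ 0.004  0.335 -0.019]
 SHIFT total [ 0.266 -0.032  1.438] : 2 x [ 0.133 -0.016  0.719]
[[-0.991 -0.051 -0.122]
 [-0.05   0.999 -0.006]
 [ 0.122  0.    -0.993]]
```

Emit:
carry_out([
  [0,0,0,0,0.33,0],
  [0.13,-0.03,0.5,0,0,0],
  [0.13,0,0.5,0,0,0],
  [0,0,0.44,0,0,0],
  [0,0,0,0,0,0],
  [0,0,0,0,0,0],
], fingers=0)

```text
clock: 21.1
position: [0.523, 0.176, 0.0378]
orientation: [180.0, -7.0, -177.2]
wrist_force: [-0.5, -0.3, -1.3]
opening: 0.0156
```

```bash
python3 -c "
from h import *
rk(-.112,.062,.0065,step=.31)"
```

```text
now [0.523  0.176  0.0378] [ 179.99   -6.97 -177.23] q [-21.5  34.5   1.  107.   -3.8  45.2  74.9] F [-0.5 -0.3 -1.3] open 0.0156 t 21.1
 TURN total [ 0.004  0.006 -0.021]: 1 x [ 0.004  0.006 -0.021]
 SHIFT total [2.788 0.003 0.345] : 9 x [0.31  0.    0.038]
```

Emit:
carry_out([
  [0.31,0,0.038,0,0,0],
  [0.31,0,0.038,0,0,0],
  [0.31,0,0.038,0,0,0],
  [0.31,0,0.038,0,0,0],
  [0.31,0,0.038,0,0,0],
  [0.31,0,0.038,0,0,0],
  [0.31,0,0.038,0,0,0],
  [0.31,0,0.038,0,0,0],
  [0.2,0,0.025,0,0,0],
  [0.1,0,0.012,0,0,0],
  [0,0,0,0,0,0],
  [0,0,0,0,0,0],
], fingers=0)

```text
clock: 22.6
position: [0.4108, 0.1705, 0.0376]
orientation: [180.0, -7.0, -177.2]
wrist_force: [0.3, -0.9, -1.2]
opening: 0.0157
```

```bash
python3 -c "
from h import *
rk(-.1255,.062,.0065,step=.31)
im,_=snap('scene'); crop(im,310,230,480,350,4.5,'s11c.png')"
```

```text
now [0.4108 0.1705 0.0376] [ 179.99   -6.99 -177.24] q [-24.7  27.1  -0.3 121.7  -4.1  37.7  71.2] F [ 0.3 -0.9 -1.2] open 0.0157 t 22.6
 TURN total [ 0.004  0.002 -0.022]: 1 x [ 0.004  0.002 -0.022]
 SHIFT total [ 0.337 -0.002  0.039] : 2 x [ 0.168 -0.001  0.019]
```

View pics/s11c.png

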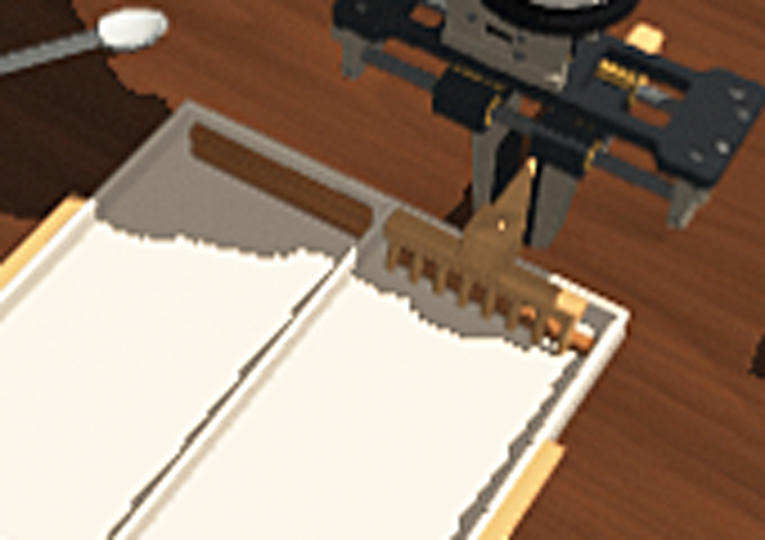

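Emit:
carry_out([
  [0.1,0,0.012,0,0,0],
  [0.08,0,0.01,0,0,0],
  [0.06,0,0.007,0,0,0],
  [0.06,0,0.007,0,0,0],
  [0,0,0,0,0,0],
  [0,0,0,0,0,0],
], fingers=0)

```text
clock: 23.4
position: [0.3984, 0.1699, 0.0376]
orientation: [180.0, -7.0, -177.2]
wrist_force: [0.3, -0.8, -0.7]
opening: 0.0153
```

Emit:
carry_out([
  [0.03,0,0.003,0,0,0],
  [0.03,0,0.003,0,0,0],
  [0,0,0,0,0,0],
  [0,0,0,0,0,0],
], fingers=0)

```text
clock: 23.9
position: [0.3963, 0.1698, 0.0377]
orientation: [180.0, -7.0, -177.2]
wrist_force: [0.7, -0.6, -1.3]
opening: 0.0155
```

Emit:
carry_out([
  [0.03,0,0.003,0,0,0],
  [0,0,0,0,0,0],
  [0,0,0,0,0,0],
], fingers=0)

```text
clock: 24.28
position: [0.3959, 0.1699, 0.0379]
orientation: [180.0, -6.9, -177.2]
wrist_force: [5.8, -0.6, -2.1]
opening: 0.0157
```

```bash
python3 -c "
from h import *
rk(-.1255,.062,.0065,step=.31)
im,_=snap('scene'); crop(im,380,270,480,340,7,'s12c.png')"
```

```text
now [0.3959 0.1699 0.0379] [ 179.97   -6.88 -177.23] q [-25.2  26.1  -0.5 123.7  -4.2  36.7  70.6] F [ 5.8 -0.6 -2.1] open 0.0157 t 24.275
 TURN total [ 0.008  0.02  -0.022]: 1 x [ 0.008  0.02  -0.022]
 SHIFT total [-0.034 -0.005  0.001] : 1 x [-0.034 -0.005  0.001]
```

View pics/s12c.png

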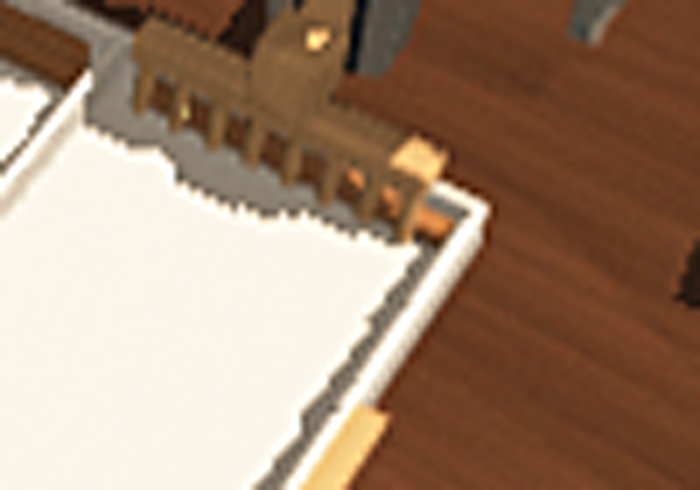

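Emit:
carry_out([
  [-0.05,0,-0.006,0,0,0],
  [-0.1,0,-0.012,0,0,0],
  [-0.15,0,-0.018,0,0,0],
  [-0.2,0,-0.024,0,0,0],
  [0,0,-0.5,0,0,0],
  [0,0,-0.7,0,0,0],
  [-0.3,0,-0.7,0,0,0],
  [-0.7,0,-0.7,0,0,0],
  [-0.7,0,0,0,0,0],
  [-0.7,0,0,0,0,0],
  [0,0,0,0,0,0],
  [0,0,0,0,0,0],
], fingers=0)

```text
clock: 25.82
position: [0.5215, 0.1758, 0.1287]
orientation: [-180.0, -7.1, -177.2]
wrist_force: [-0.2, 0.6, -1.2]
opening: 0.0157
```

```bash
python3 -c "
from h import *
rk(0,.062,.1)
im,_=snap('wrist','w13.png')
im,_=snap('scene'); crop(im,310,230,480,350,4.5,'s13c.png')"
```

```text
now [0.5215 0.1758 0.1287] [-179.98   -7.13 -177.21] q [-22.1  26.9   1.7 104.8  -3.6  55.2  74.4] F [-0.2  0.6 -1.2] open 0.0157 t 25.825
 TURN total [-0.001 -0.022 -0.019]: 1 x [-0.001 -0.022 -0.019]
 SHIFT total [-0.021  0.006 -0.066] : 1 x [-0.021  0.006 -0.066]
```

View pics/s13c.png

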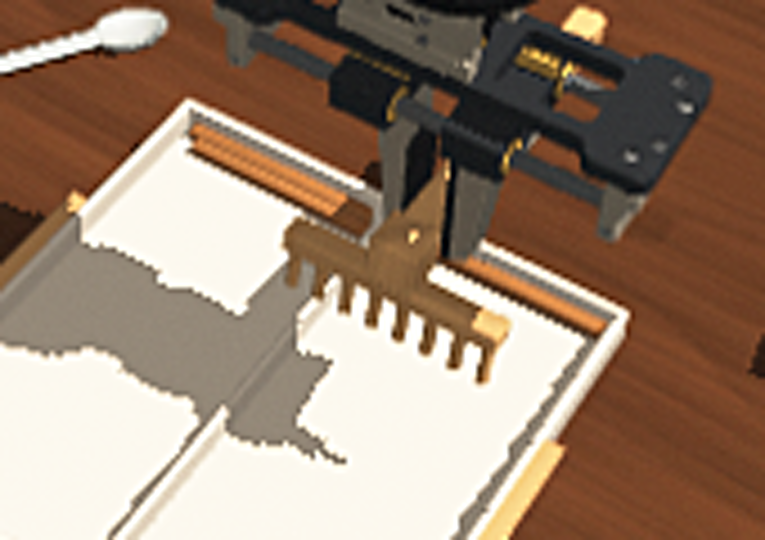

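View pics/w13.png

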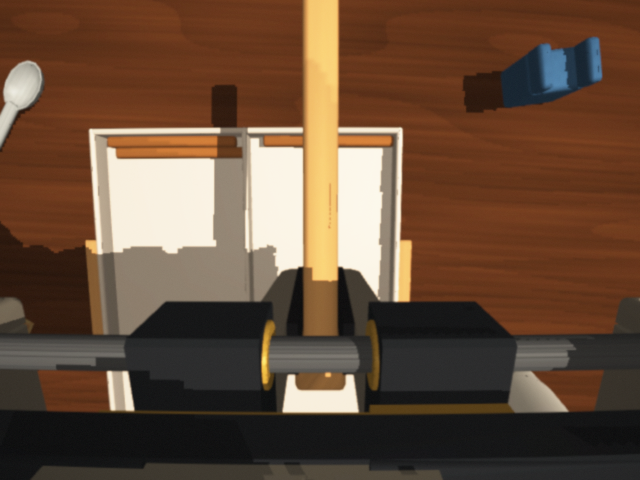

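```bash
cat > chk.py <<'E'
from h import *
def chk(s,ro,off,k,yaw):
    C=cam('scene'); Rm=eul(s['orientation']).as_matrix(); g=np.array(s['position'])-.019*Rm[:,2]; a=np.radians(yaw)
    for p in (-5,0,5):
        t=np.radians(p); X=np.array([np.cos(a)*np.cos(t),np.sin(a)*np.cos(t),-np.sin(t)]);Y=np.array([-np.sin(a),np.cos(a),0]);Z=np.cross(X,Y)
        pts=[g+X*(-.155)+Y*y+Z*.008 for y in(-.008,.008)]+[g+X*.034-Z*.05+Y*y for y in(-.047,.047)]
        q=w2p(C,np.array(pts)); print('nosedown',p,((q-off+.5)*k-.5).round(0).tolist(),'tipz',pts[2][2].round(4))
E
python3 - <<'E'
from chk import *
chk(dict(position=[.5215,.1758,.1287],orientation=[-179.98,-7.13,-177.21]),None,[310,230],4.5,2.85)
im=cv2.imread('pics/w13.png')[:,:,::-1];print(pitch(im))
E
```

```text
nosedown -5 [[573.0, 14.0], [604.0, 27.0], [288.0, 284.0], [478.0, 382.0]] tipz 0.1007
nosedown 0 [[578.0, -7.0], [609.0, 6.0], [292.0, 283.0], [482.0, 380.0]] tipz 0.0976
nosedown 5 [[582.0, -28.0], [613.0, -15.0], [297.0, 281.0], [486.0, 378.0]] tipz 0.0948
(np.float64(1.9696601608838038), np.float64(0.16085669214415305), np.int64(77))
```

Run:
```python
from h import *
im,_=snap('scene','s14.png'); crop(im,420,215,470,245,14,'s14c.png')
```

```text
(no output)
```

View pics/s14c.png

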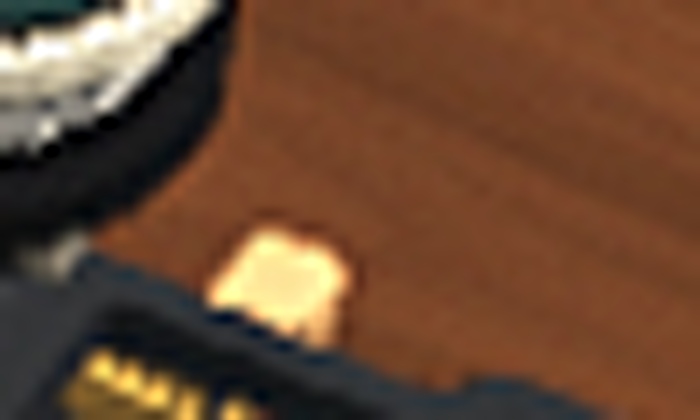

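```bash
python3 -c "
from h import *
plan(.4759,.3691,.132,191.7,tilt=9.8)"
```

```text
now [0.5217 0.176  0.1292] [ 180.     -7.06 -177.19] q [-22.1  26.9   1.7 104.8  -3.6  55.1  74.4] F [ 0.2  0.1 -0.7] open 0.0154 t 25.975
 TURN total [ 0.217  0.456 -1.465]: 2 x [ 0.109  0.228 -0.733]
 SHIFT total [ 0.152  4.959 -0.045] : 7 x [ 0.022  0.708 -0.006]
```

Emit:
carry_out([
  [0,0,0,0.11,0.23,-0.73],
  [0,0,0,0.11,0.23,-0.73],
  [0.022,0.708,0,0,0,0],
  [0.022,0.708,0,0,0,0],
  [0.022,0.708,0,0,0,0],
  [0.022,0.708,0,0,0,0],
  [0.022,0.708,0,0,0,0],
  [0.022,0.708,0,0,0,0],
  [0.022,0.708,-0.045,0,0,0],
  [0,0,0,0,0,0],
  [0,0,0,0,0,0],
], fingers=0)

```text
clock: 27.35
position: [0.4771, 0.3677, 0.1318]
orientation: [-179.9, -9.8, -168.4]
wrist_force: [0.2, -1.3, -1.1]
opening: 0.0159
```

```bash
python3 -c "
from chk import *
plan(.4759,.3691,.06,191.7,tilt=9.8)
s=arm.state();im,_=snap('scene','s15.png'); crop(im,420,200,580,320,5,'s15c.png'); chk(s,None,[420,200],5,11.7)
im,_=snap('wrist','w15.png');print(pitch(im))
"
```

```text
now [0.4771 0.3677 0.1318] [-179.91   -9.79 -168.4 ] q [-36.3  32.5  -3.   95.1  -3.2  61.2  64.4] F [ 0.2 -1.3 -1.1] open 0.0159 t 27.35
 TURN total [-0.012  0.001 -0.017]: 1 x [-0.012  0.001 -0.017]
 SHIFT total [-0.284  0.039  1.773] : 3 x [-0.095  0.013  0.591]
nosedown -5 [[503.0, 282.0], [543.0, 294.0], [276.0, 656.0], [537.0, 752.0]] tipz 0.1037
nosedown 0 [[513.0, 258.0], [553.0, 270.0], [277.0, 652.0], [536.0, 748.0]] tipz 0.1005
nosedown 5 [[522.0, 236.0], [563.0, 248.0], [278.0, 648.0], [536.0, 743.0]] tipz 0.0978
(np.float64(5.367693967695044), np.float64(0.16536925928399954), np.int64(61))
```

View pics/s15c.png

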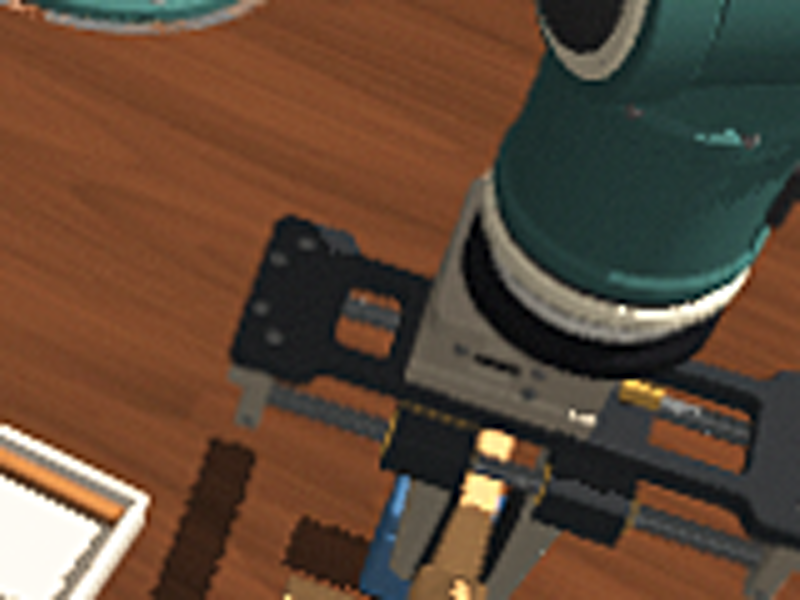

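View pics/w15.png

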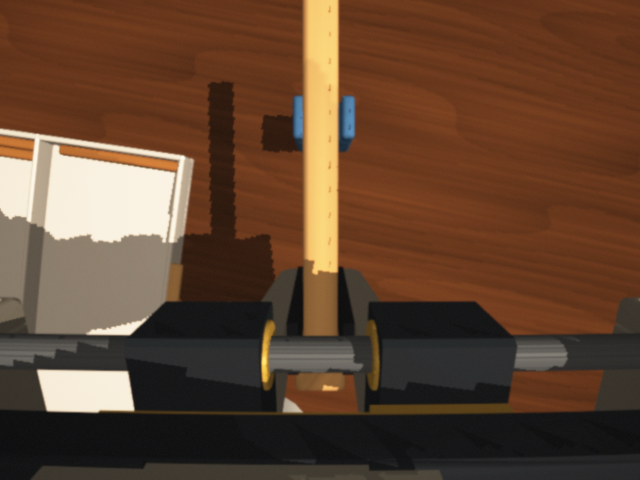

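Emit:
carry_out([
  [-0.09,0.04,0.5,0,0,0],
  [-0.09,0,0.6,0,0,0],
  [-0.1,0,0.67,0,0,0],
  [0,0,0,0,0,0],
  [0,0,0,0,0,0],
], fingers=0)

```text
clock: 28.08
position: [0.476, 0.3701, 0.0603]
orientation: [-180.0, -9.8, -168.4]
wrist_force: [-0.1, 0.2, 0.1]
opening: 0.0153
```

```bash
python3 -c "
from chk import *
plan(.4759,.3691,.0325,191.7,tilt=9.8)
s=arm.state();im,_=snap('scene','s16.png'); crop(im,430,250,570,390,5,'s16c.png'); chk(s,None,[430,250],5,11.7)
im,_=snap('wrist','w16.png')
"
```

```text
now [0.476  0.3701 0.0603] [-179.98   -9.78 -168.39] q [-36.4  37.7  -3.1  97.   -3.1  54.   64.6] F [-0.1  0.2  0.1] open 0.0153 t 28.075
 TURN total [-0.002  0.004 -0.015]: 1 x [-0.002  0.004 -0.015]
 SHIFT total [-0.11  -0.025  0.686] : 1 x [-0.11  -0.025  0.686]
nosedown -5 [[411.0, 152.0], [449.0, 165.0], [191.0, 518.0], [436.0, 612.0]] tipz 0.0322
nosedown 0 [[420.0, 131.0], [458.0, 143.0], [192.0, 514.0], [436.0, 608.0]] tipz 0.029
nosedown 5 [[428.0, 111.0], [467.0, 123.0], [193.0, 510.0], [436.0, 603.0]] tipz 0.0262
```

View pics/s16c.png

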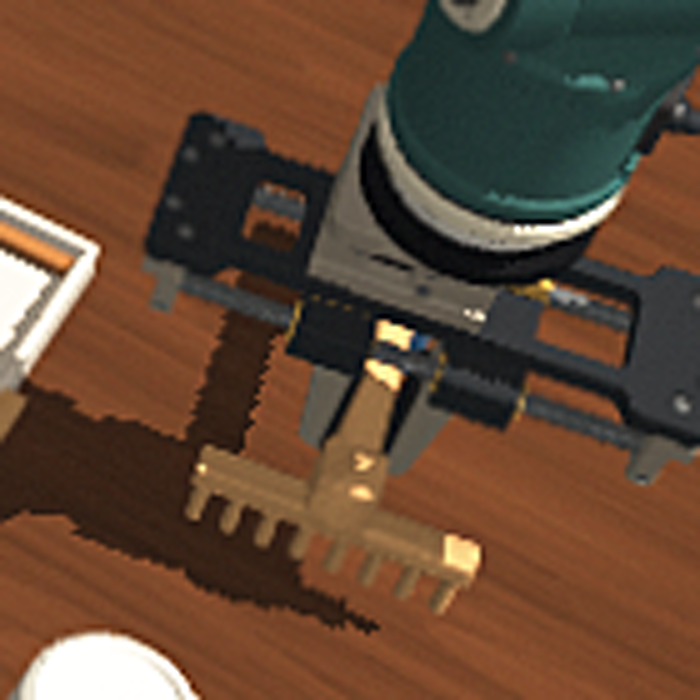

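View pics/w16.png

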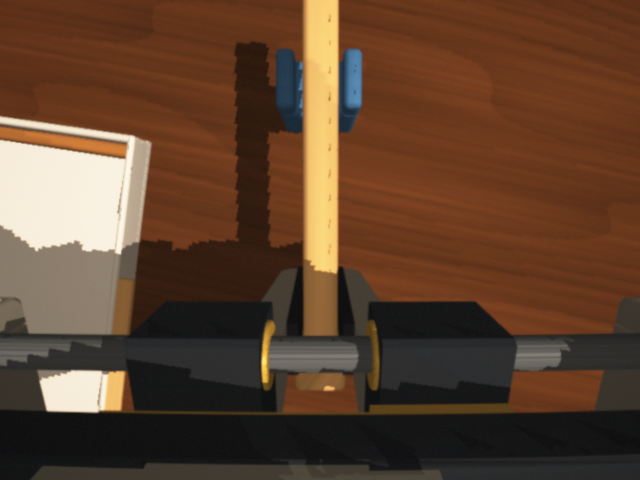

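Emit:
carry_out([
  [-0.04,-0.02,0.25,0,0,0],
  [-0.03,0,0.2,0,0,0],
  [-0.02,0,0.13,0,0,0],
  [-0.02,0,0.1,0,0,0],
  [0,0,0,0,0,0],
  [0,0,0,0,0,0],
], fingers=0)

```text
clock: 28.92
position: [0.4757, 0.3695, 0.0327]
orientation: [-180.0, -9.8, -168.4]
wrist_force: [0.4, 0.2, -1.4]
opening: 0.0155
```

Emit:
carry_out([
  [0,0,0,0,0,0],
  [0,0,0,0,0,0],
  [0,0,0,0,0,0],
  [0,0,0,0,0,0],
  [0,0,0,0,0,0],
  [0,0,-0.3,0,0,0],
  [0,0,-0.6,0,0,0],
  [0,0,-0.8,0,0,0],
  [0,0,-0.8,0,0,0],
  [0,0,-0.8,0,0,0],
  [0,0,-0.8,0,0,0],
  [0,0,0,-0.33,-0.78,0],
  [0,0,0,0,-0.82,0],
  [0,0,0,0,0,0],
], fingers=60)

```text
clock: 30.68
position: [0.5018, 0.3754, 0.1957]
orientation: [178.0, -0.2, -168.5]
wrist_force: [-0.2, 0.4, 0.4]
opening: 0.0551
```

```bash
python3 -c "
from chk import *
plan(.474,.37,.2,192)
im,_=snap('scene','s17.png')
im,_=snap('wrist','w17.png')
"
```

```text
now [0.5018 0.3754 0.1957] [ 1.7802e+02 -1.7000e-01 -1.6853e+02] q [-37.1  25.3  -2.4  96.8  -1.   57.1  62.8] F [-0.2  0.4  0.4] open 0.0551 t 30.675
 TURN total [ 0.33  -0.027 -0.089]: 1 x [ 0.33  -0.027 -0.089]
 SHIFT total [ 0.707  0.013 -0.107] : 1 x [ 0.707  0.013 -0.107]
```

View pics/s17.png

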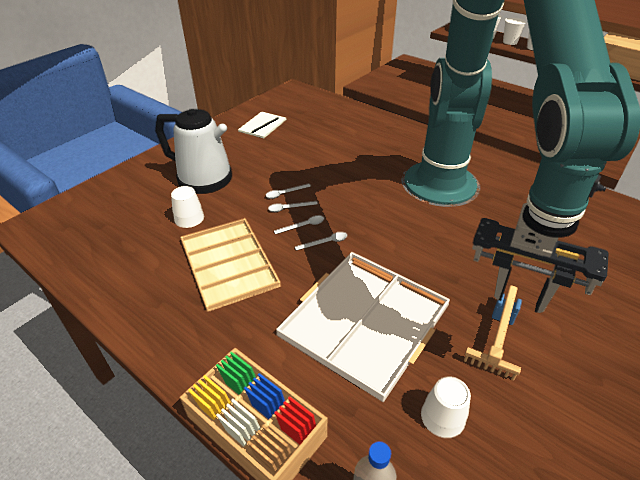

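View pics/w17.png

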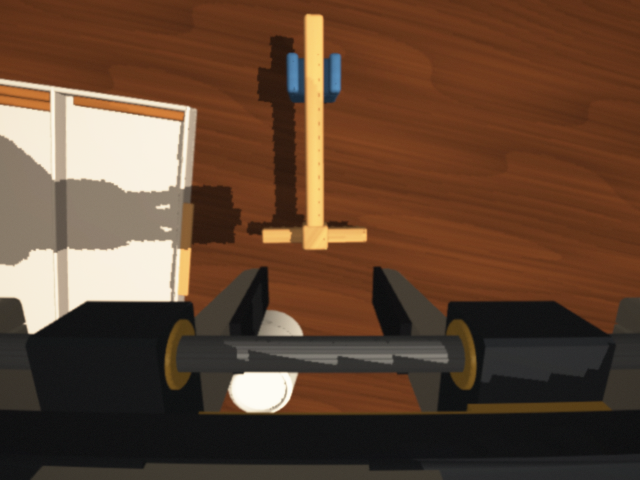

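```bash
python3 -c "
from h import *
plan(.517,-.162,.22,150)
T=cam('top');print(p2w(T,[(486,180)],.088),p2w(T,[(148,160)],.088))"
```

```text
now [0.5032 0.3753 0.1951] [ 178.04   -0.2  -168.6 ] q [-37.1  25.5  -2.3  96.7  -1.   57.1  62.8] F [-0.  -0.9 -0.3] open 0.055 t 30.775
 TURN total [ 0.3   -0.149  6.898]: 8 x [ 0.037 -0.019  0.862]
 SHIFT total [ -7.015 -11.46   -0.623] : 15 x [-0.468 -0.764 -0.042]
[[ 0.5763859  -0.45429318  0.088     ]] [[0.64152084 0.31900078 0.088     ]]
```

Emit:
carry_out([
  [0,0,-0.1,0.3,0,0],
  [0,0,-0.1,0,0,0.98],
  [0,0,-0.1,0,0,0.98],
  [0,0,-0.1,0,0,0.98],
  [0,0,-0.1,0,0,0.98],
  [0,0,-0.1,0,0,0.98],
  [0,0,0,0,0,0.98],
  [0,0,0,0,0,1.0],
  [0,0,0,0,0,0],
], fingers=40)

```text
clock: 31.9
position: [0.5032, 0.3754, 0.2181]
orientation: [-179.9, -0.2, 150.2]
wrist_force: [0.2, 0.9, -0.7]
opening: 0.0368
```

Emit:
carry_out([
  [-0.468,-0.764,0,0,0,0],
  [-0.468,-0.764,0,0,0,0],
  [-0.468,-0.764,0,0,0,0],
  [-0.468,-0.764,0,0,0,0],
  [-0.468,-0.764,0,0,0,0],
  [-0.468,-0.764,0,0,0,0],
  [-0.468,-0.764,0,0,0,0],
  [-0.468,-0.764,0,0,0,0],
  [-0.468,-0.764,0,0,0,0],
  [-0.468,-0.764,0,0,0,0],
  [-0.468,-0.764,0,0,0,0],
  [-0.468,-0.764,0,0,0,0],
  [-0.468,-0.764,0,0,0,0],
  [-0.468,-0.764,0,0,0,0],
  [-0.468,-0.764,0,0,0,0],
  [0,0,0,0,0,0],
  [0,0,0,0,0,0],
], fingers=40)

```text
clock: 34.02
position: [0.5182, -0.1615, 0.2171]
orientation: [-180.0, -0.3, 150.2]
wrist_force: [0.0, -0.4, -0.1]
opening: 0.0365
```

```bash
python3 -c "
from h import *
plan(.517,-.162,.22,150)
im,_=snap('wrist','w18.png')"
```

```text
now [ 0.5182 -0.1615  0.2171] [-179.99   -0.28  150.21] q [ -3.7  16.6  21.1 107.8  -7.1  57.1  80.7] F [ 0.  -0.4 -0.1] open 0.0365 t 34.025
 TURN total [-0.002 -0.046  0.035]: 1 x [-0.002 -0.046  0.035]
 SHIFT total [ 0.02  -0.025 -0.072] : 1 x [ 0.02  -0.025 -0.072]
```

View pics/w18.png

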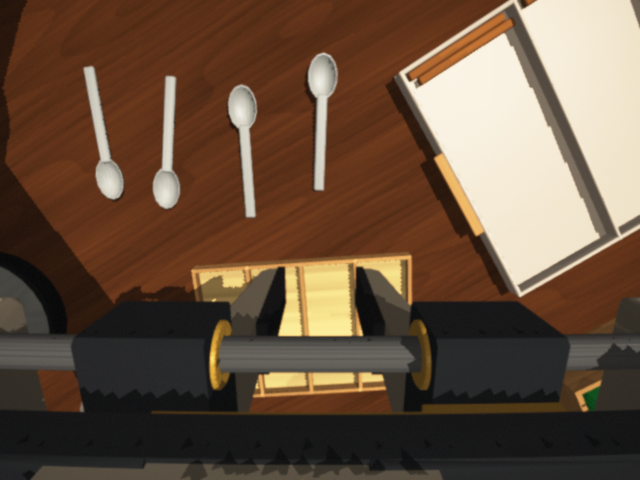

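```bash
cat >> h.py <<'E'
def spoons(im,C,roi):
    hsv=cv2.cvtColor(im,cv2.COLOR_RGB2HSV); m=((hsv[...,1]<80)&(hsv[...,2]>90)).astype(np.uint8); t=np.zeros_like(m); x0,y0,x1,y1=roi; t[y0:y1,x0:x1]=1; m&=t; out=[]
    m=cv2.morphologyEx(m,cv2.MORPH_CLOSE,np.ones((3,3)))
    for c in rect(m):
        if cv2.contourArea(c)<150: continue
        P=p2w(C,c.reshape(-1,2),.0065)[:,:2]; ce,u,l,w,mm=axis(P)
        if (mm-ce)@u<0 and 0: pass
        # bowl end: wide end
        a=(P-ce)@u; v=np.array([-u[1],u[0]]); b=(P-ce)@v
        if np.ptp(b[a>.03])<np.ptp(b[a<-.03]): u=-u;a=-a
        H=P[(a<.015)&(a>-.06)]; # handle edges: refine axis with handle part
        hm=H.mean(0); hu=np.linalg.svd(H-hm)[2][0]; hu*=np.sign(hu@u)
        mid=P[np.abs(a)<.01]; 
        tail=ce+u*a.min(); g=ce+u*((a.max()+a.min())/2*0)
        # centre of handle at a=0
        vv=np.array([-hu[1],hu[0]]); cc=hm+hu*((ce-hm)@hu)
        out.append((cc,np.degrees(np.arctan2(hu[1],hu[0])),np.degrees(np.arctan2(u[1],u[0])),l,w)); print('spoon grip',cc.round(4),'yaw handle %.1f whole %.1f L %.4f W %.4f'%out[-1][1:])
    return out
E
python3 - <<'E'
from h import *
C=cam('wrist',dict(position=[.5182,-.1615,.2171],orientation=[-179.99,-.28,150.21]))
im=cv2.imread('pics/w18.png')[:,:,::-1]
spoons(im,C,(60,40,360,235))
crop(im,180,245,430,405,3.2,'w18c.png')
E
```

```text
spoon grip [ 0.4165 -0.1965] yaw handle 151.8 whole 152.0 L 0.1408 W 0.0303
spoon grip [ 0.3662 -0.2652] yaw handle -37.5 whole -37.5 L 0.1405 W 0.0297
spoon grip [ 0.3209 -0.323 ] yaw handle -26.1 whole -26.0 L 0.1399 W 0.0312
spoon grip [ 0.431  -0.1106] yaw handle 148.1 whole 148.2 L 0.1403 W 0.0302
```

View pics/w18c.png

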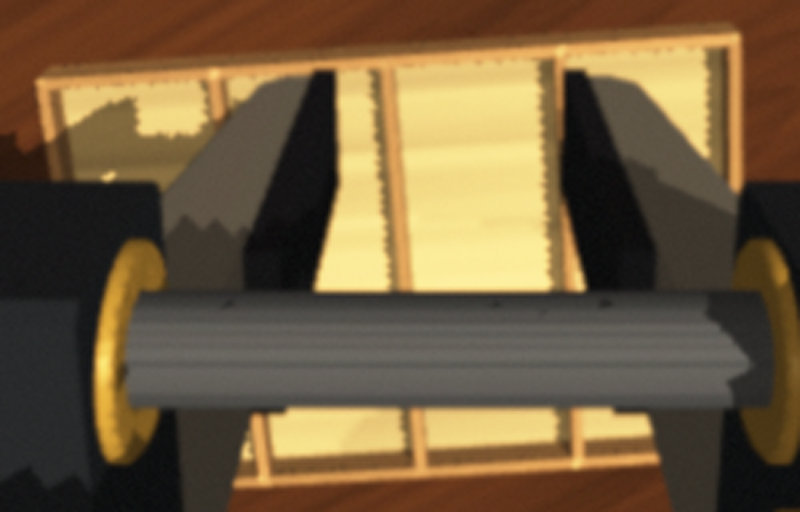

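Run:
```python
from h import *
C=cam('wrist',dict(position=[.5182,-.1615,.2171],orientation=[-179.99,-.28,150.21]))
CD=(np.array([.6266,-.2436]),-26.0)
P=p2w(C,unc([(38,74),(740,28),(215,72),(388,68),(560,50),(262,480),(418,467),(577,462)],180,245,3.2),.016)
print((w2l(P,CD)*1e3).round(1))
print('A plan'); plan(.4310,-.1113,.05,148.1)
```

```text
[[ -86.6 -124.3]
 [ -87.4  126.6]
 [ -83.3  -60.7]
 [ -80.8    1.1]
 [ -83.5   62.6]
 [  86.   -62. ]
 [  83.8   -0. ]
 [  85.7   62.4]]
A plan
now [ 0.5182 -0.1611  0.2171] [-180.     -0.28  150.25] q [ -3.7  16.6  21.1 107.8  -7.1  57.1  80.7] F [-0.6  0.3  0.4] open 0.0369 t 34.075
 TURN total [-0.002 -0.046  0.359]: 1 x [-0.002 -0.046  0.359]
 SHIFT total [ 2.509 -0.096  4.179] : 6 x [ 0.418 -0.016  0.696]
```

Emit:
carry_out([
  [0.42,-0.02,0.6,0,-0.046,0.36],
  [0.42,-0.02,0.7,0,0,0],
  [0.42,-0.02,0.7,0,0,0],
  [0.42,-0.02,0.7,0,0,0],
  [0.42,0,0.7,0,0,0],
  [0.41,0,0.7,0,0,0],
  [0,0,0.6,0,0,0],
  [0,0,0.4,0,0,0],
  [0,0,0,0,0,0],
  [0,0,0,0,0,0],
], fingers=40)

```text
clock: 35.33
position: [0.4315, -0.1125, 0.0138]
orientation: [180.0, 0.1, 148.0]
wrist_force: [0.2, 0.6, 0.5]
opening: 0.0369
```

```bash
echo "CD=(np.array([.6266,-.2436]),-26.0)" >> h.py; python3 -c "
from h import *
plan(.4308,-.1111,.0035,148.1)"
```

```text
now [ 0.4315 -0.1125  0.0138] [1.8000e+02 1.0000e-01 1.4797e+02] q [ -2.   27.7  14.6 127.7 -15.4  26.1  82.8] F [0.2 0.6 0.5] open 0.0369 t 35.325
 TURN total [ 0.     0.016 -0.022]: 1 x [ 0.     0.016 -0.022]
 SHIFT total [0.034 0.021 0.257] : 1 x [0.034 0.021 0.257]
```

Emit:
carry_out([
  [0.03,0.02,0.15,0,0,0],
  [0,0,0.11,0,0,0],
  [0,0,0,0,0,0],
  [0,0,0,0,0,0],
], fingers=40)

```text
clock: 35.83
position: [0.4303, -0.1113, 0.0029]
orientation: [-180.0, 0.0, 147.9]
wrist_force: [-0.9, -0.0, 1.0]
opening: 0.0367
```

Emit:
carry_out([
  [0,0,0,0,0,0],
  [0,0,0,0,0,0],
  [0,0,0,0,0,0],
  [0,0,0,0,0,0],
  [0,0,0,0,0,0],
  [0,0,0,0,0,0],
], fingers=0)

```text
clock: 36.58
position: [0.4303, -0.1112, 0.0029]
orientation: [-180.0, 0.1, 147.9]
wrist_force: [0.2, 0.3, 2.2]
opening: 0.0104
```

Emit:
carry_out([
  [0,0,-0.2,0,0,0],
  [0,0,-0.5,0,0,0],
  [0,0,-0.7,0,0,0],
  [0,0,-0.7,0,0,0],
  [0,0,-0.7,0,0,0.5],
  [0,0,0,0,0,1],
  [0,0,0,0,0,1],
  [0,0,0,0,0,1],
  [0,0,0,0,0,1],
  [0,0,0,0,0,1],
  [0,0,0,0,0,1],
  [0,0,0,0,0,1],
  [0,0,0,0,0,1],
  [0,0,0,0,0,1],
  [0,0,0,0,0,1],
  [0,0,0,0,0,1],
  [0,0,0,0,0,1],
  [0,0,0,0,0,1],
  [0,0,0,0,0,1],
  [0,0,0,0,0,1],
], fingers=0)

```text
clock: 39.08
position: [0.43, -0.111, 0.1152]
orientation: [180.0, -0.0, 54.7]
wrist_force: [0.0, 0.2, -0.9]
opening: 0.0102
```

Emit:
carry_out([
  [0,0,0,0,0,1],
  [0,0,0,0,0,1],
  [0,0,0,0,0,1],
  [0,0,0,0,0,1],
  [0,0,0,0,0,1],
  [0,0,0,0,0,1],
  [0,0,0,0,0,1],
  [0,0,0,0,0,1],
  [0,0,0,0,0,1],
  [0,0,0,0,0,1],
  [0,0,0,0,0,1],
  [0,0,0,0,0,1],
  [0,0,0,0,0,1],
  [0,0,0,0,0,0.5],
  [0,0,0,0,0,0],
], fingers=0)

```text
clock: 40.95
position: [0.4301, -0.1109, 0.115]
orientation: [180.0, -0.0, -26.0]
wrist_force: [-0.6, -0.8, -1.1]
opening: 0.0104
```

```bash
python3 -c "
from h import *
for y in (.093,.031,-.031,-.093): print(l2w(0,y,CD))
p=l2w(0,.093,CD); plan(p[0],p[1],.05,-26)
im,_=snap('wrist','w19.png')"
```

```text
[ 0.66736852 -0.16001215]
[ 0.64018951 -0.21573738]
[ 0.61301049 -0.27146262]
[ 0.58583148 -0.32718785]
now [ 0.4301 -0.1109  0.115 ] [ 1.7999e+02 -3.0000e-02 -2.6010e+01] q [-40.4  25.2  62.1 127.3 -32.1  45.  -72.9] F [-0.6 -0.8 -1.1] open 0.0104 t 40.95
 SHIFT total [ 5.869 -1.496  1.626] : 8 x [ 0.734 -0.187  0.203]
```

View pics/w19.png

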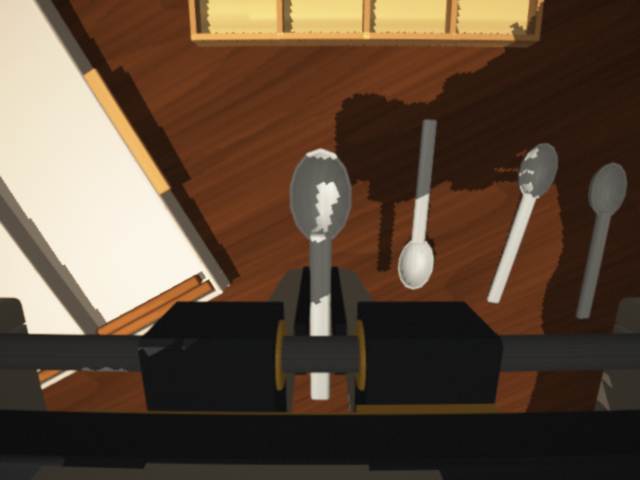

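Emit:
carry_out([
  [0.6,-0.187,0,0,0,0],
  [0.74,-0.187,0,0,0,0],
  [0.74,-0.187,0,0,0,0],
  [0.74,-0.187,0,0,0,0],
  [0.74,-0.187,0,0,0,0],
  [0.74,-0.187,0,0,0,0],
  [0.74,-0.187,0,0,0,0],
  [0.74,-0.187,0,0,0,0],
  [0.09,0,0.6,0,0,0],
  [0,0,0.6,0,0,0],
  [0,0,0.4,0,0,0],
  [0,0,0,0,0,0],
  [0,0,0,0,0,0],
], fingers=0)

```text
clock: 42.62
position: [0.6676, -0.1607, 0.0515]
orientation: [180.0, -0.1, -26.1]
wrist_force: [-0.2, -0.9, 0.6]
opening: 0.0101
```

```bash
python3 -c "
from h import *
p=l2w(0,.093,CD); plan(p[0],p[1],.0075,-26)
im,_=snap('wrist','w20.png');im,_=snap('scene','s20.png')"
```

```text
now [ 0.6676 -0.1607  0.0515] [ 1.7997e+02 -8.0000e-02 -2.6060e+01] q [-20.6  49.9  48.5  94.5 -43.6  56.2 -72.7] F [-0.2 -0.9  0.6] open 0.0101 t 42.625
 TURN total [ 0.005 -0.014 -0.01 ]: 1 x [ 0.005 -0.014 -0.01 ]
 SHIFT total [-0.012 -0.014  1.101] : 2 x [-0.006 -0.007  0.55 ]
```

View pics/w20.png

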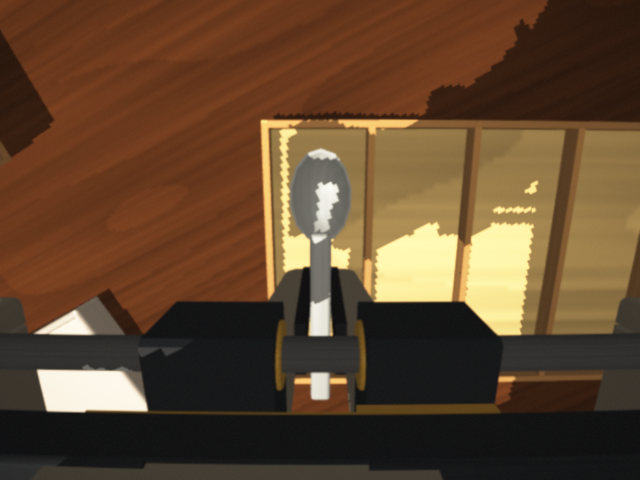

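View pics/s20.png

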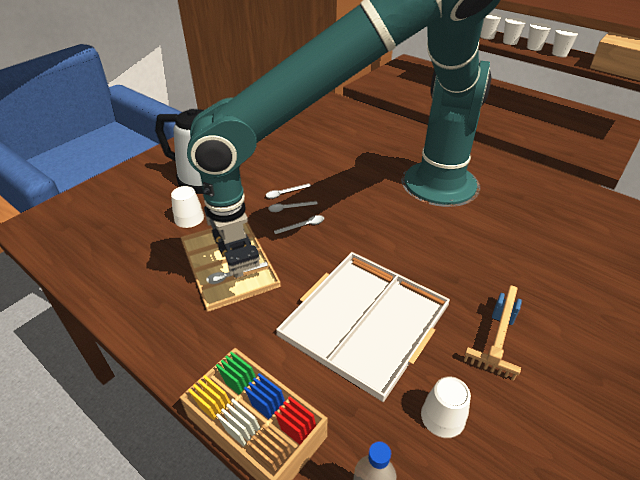

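Emit:
carry_out([
  [0,0,0.4,0,0,0],
  [0,0,0.4,0,0,0],
  [0,0,0.2,0,0,0],
  [0,0,0.1,0,0,0],
  [0,0,0,0,0,0],
  [0,0,0,0,0,0],
], fingers=0)

```text
clock: 43.48
position: [0.6676, -0.1608, 0.007]
orientation: [180.0, -0.1, -26.1]
wrist_force: [0.2, -1.6, -0.3]
opening: 0.01
```

```bash
python3 -c "
from h import *
p=l2w(0,.093,CD); plan(p[0],p[1],.0075,-26)
im,_=snap('wrist','w21.png')"
```

```text
now [ 0.6676 -0.1608  0.007 ] [ 1.7996e+02 -7.0000e-02 -2.6060e+01] q [-19.2  52.9  46.1  95.  -46.1  52.8 -71.1] F [ 0.2 -1.6 -0.3] open 0.01 t 43.475
 TURN total [ 0.007 -0.012 -0.01 ]: 1 x [ 0.007 -0.012 -0.01 ]
 SHIFT total [-0.015 -0.015 -0.012] : 1 x [-0.015 -0.015 -0.012]
```

View pics/w21.png

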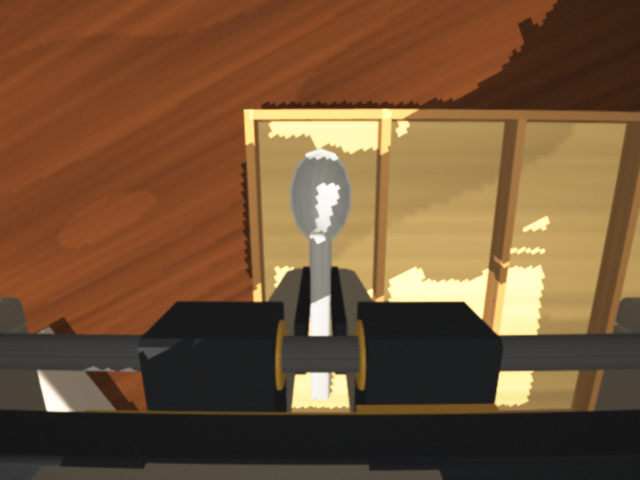

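Emit:
carry_out([
  [0,0,0,0,0,0],
  [0,0,0,0,0,0],
  [0,0,0,0,0,0],
  [0,0,-0.15,0,0,0],
  [0,0,-0.3,0,0,0],
  [0,0,-0.7,0,0,0],
  [0,0,-0.7,0,0,0],
  [0,0,-0.7,0,0,0],
  [0,0,0,0,0,0],
], fingers=17)

```text
clock: 44.65
position: [0.669, -0.1613, 0.1122]
orientation: [-179.9, -0.3, -26.1]
wrist_force: [-0.6, 0.4, -0.7]
opening: 0.0152
```

```bash
python3 -c "
from h import *
plan(.4163,-.1967,.1,-28.2)
im,_=snap('wrist','w22.png')"
```

```text
now [ 0.669  -0.1613  0.1122] [-179.95   -0.33  -26.06] q [-22.3  46.   51.7  93.1 -40.3  60.8 -74.8] F [-0.6  0.4 -0.7] open 0.0152 t 44.65
 TURN total [-0.01  -0.054  0.357]: 1 x [-0.01  -0.054  0.357]
 SHIFT total [-5.15   3.766  0.305] : 7 x [-0.736  0.538  0.044]
```

View pics/w22.png

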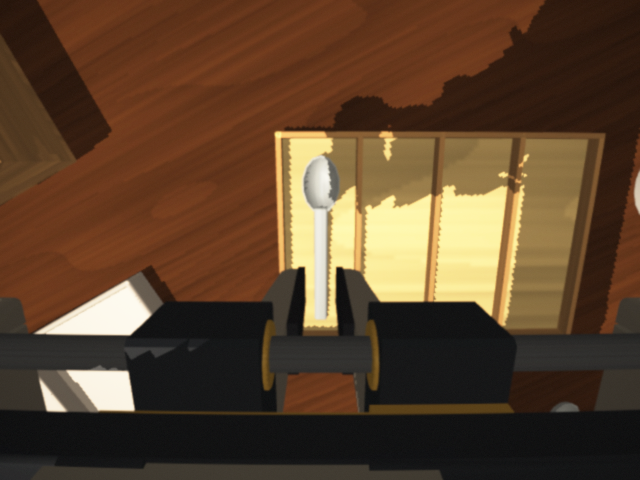

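Emit:
carry_out([
  [0,0,0,0,-0.05,0.36],
  [-0.736,0.538,0.04,0,0,0],
  [-0.736,0.538,0.04,0,0,0],
  [-0.736,0.538,0.04,0,0,0],
  [-0.736,0.538,0.04,0,0,0],
  [-0.736,0.538,0.04,0,0,0],
  [-0.736,0.538,0.04,0,0,0],
  [-0.736,0.538,0.04,0,0,0],
  [0,0,0.6,0,0,0],
  [0,0,0.6,0,0,0],
  [0,0,0.6,0,0,0],
  [0,0,0,0,0,0],
  [0,0,0,0,0,0],
], fingers=40)

```text
clock: 46.32
position: [0.4142, -0.1961, 0.0271]
orientation: [179.9, 0.3, -28.3]
wrist_force: [-0.4, 1.0, 0.6]
opening: 0.0365
```

```bash
python3 -c "
from h import *
plan(.4163,-.1967,.003,-28.2)"
```

```text
now [ 0.4142 -0.1961  0.0271] [179.93   0.27 -28.28] q [-17.9  35.2  48.8 127.2 -45.4  37.4 -54.1] F [-0.4  1.   0.6] open 0.0365 t 46.325
 TURN total [ 0.011  0.044 -0.013]: 1 x [ 0.011  0.044 -0.013]
 SHIFT total [ 0.054 -0.012  0.601] : 1 x [ 0.054 -0.012  0.601]
```

Emit:
carry_out([
  [0.05,0,0.3,0,0.04,0],
  [0,0,0.2,0,0,0],
  [0,0,0.1,0,0,0],
  [0,0,0,0,0,0],
  [0,0,0,0,0,0],
], fingers=40)

```text
clock: 46.95
position: [0.4161, -0.1967, 0.0029]
orientation: [180.0, 0.0, -28.2]
wrist_force: [-0.3, -1.3, 0.8]
opening: 0.0368
```

Emit:
carry_out([
  [0,0,0,0,0,0],
  [0,0,0,0,0,0],
  [0,0,0,0,0,0],
  [0,0,0,0,0,0],
  [0,0,0,0,0,0],
  [0,0,0,0,0,0],
], fingers=0)

```text
clock: 47.7
position: [0.4161, -0.1966, 0.0029]
orientation: [180.0, 0.0, -28.2]
wrist_force: [0.9, 0.6, 1.6]
opening: 0.0101
```

Emit:
carry_out([
  [0,0,-0.2,0,0,0],
  [0,0,-0.5,0,0,0],
  [0,0,-0.7,0,0,0],
  [0,0,-0.7,0,0,-0.5],
  [0,0,-0.7,0,0,-0.87],
  [0,0,0,0,0,-1],
  [0,0,0,0,0,-1],
  [0,0,0,0,0,-1],
  [0,0,0,0,0,-1],
  [0,0,0,0,0,-1],
  [0,0,0,0,0,-1],
  [0,0,0,0,0,-1],
  [0,0,0,0,0,-1],
  [0,0,0,0,0,-1],
  [0,0,0,0,0,-1],
  [0,0,0,0,0,-1],
  [0,0,0,0,0,-1],
  [0,0,0,0,0,-1],
  [0,0,0,0,0,-1],
  [0,0,0,0,0,-1],
], fingers=0)

```text
clock: 50.2
position: [0.4158, -0.1968, 0.1151]
orientation: [-180.0, 0.0, 70.2]
wrist_force: [-0.1, 0.3, -0.6]
opening: 0.0101
```

Emit:
carry_out([
  [0,0,0,0,0,-1],
  [0,0,0,0,0,-1],
  [0,0,0,0,0,-1],
  [0,0,0,0,0,-1],
  [0,0,0,0,0,-1],
  [0,0,0,0,0,-1],
  [0,0,0,0,0,-1],
  [0,0,0,0,0,-1],
  [0,0,0,0,0,-1],
  [0,0,0,0,0,-1],
  [0,0,0,0,0,-1],
  [0,0,0,0,0,-1],
  [0,0,0,0,0,-1],
  [0,0,0,0,0,-1],
  [0,0,0,0,0,0],
  [0,0,0,0,0,0],
], fingers=0)

```text
clock: 52.2
position: [0.4159, -0.1967, 0.1149]
orientation: [-180.0, -0.0, 153.9]
wrist_force: [0.5, 0.6, -0.3]
opening: 0.0104
```

```bash
python3 -c "
from h import *
p=l2w(0,.031,CD); plan(p[0],p[1],.05,154)
im,_=snap('wrist','w23.png')"
```

```text
now [ 0.4159 -0.1967  0.1149] [-1.7996e+02 -2.0000e-02  1.5389e+02] q [  6.6  17.   16.9 123.4  -7.4  40.5  92.3] F [ 0.5  0.6 -0.3] open 0.0104 t 52.2
 TURN total [-0.007 -0.003 -0.019]: 1 x [-0.007 -0.003 -0.019]
 SHIFT total [-5.248  2.031  1.623] : 7 x [-0.75   0.29   0.232]
```

View pics/w23.png

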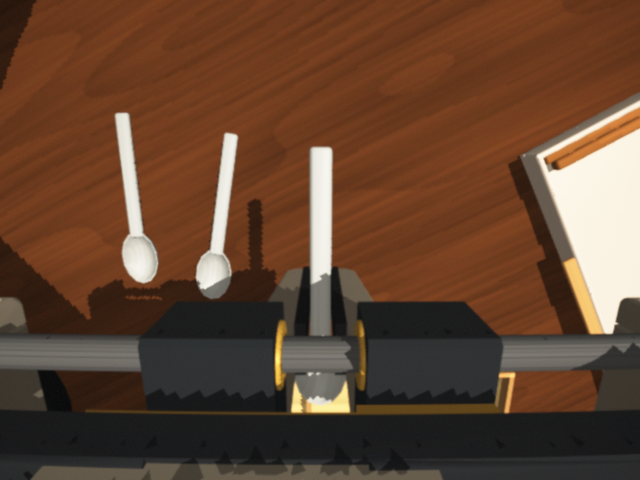

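Emit:
carry_out([
  [-0.6,0.29,0,0,0,0],
  [-0.75,0.29,0,0,0,0],
  [-0.75,0.29,0,0,0,0],
  [-0.75,0.29,0,0,0,0],
  [-0.75,0.29,0,0,0,0],
  [-0.75,0.29,0,0,0,0],
  [-0.75,0.29,0,0,0,0],
  [-0.15,0,0.6,0,0,0],
  [0,0,0.6,0,0,0],
  [0,0,0.4,0,0,0],
  [0,0,0,0,0,0],
  [0,0,0,0,0,0],
], fingers=0)

```text
clock: 53.75
position: [0.6409, -0.2159, 0.0516]
orientation: [-180.0, 0.1, 154.0]
wrist_force: [-0.6, -0.2, -0.3]
opening: 0.0104
```

```bash
python3 -c "
from h import *
p=l2w(0,.031,CD); plan(p[0],p[1],.0075,154)
im,_=snap('wrist','w24.png');im,_=snap('scene'); crop(im,160,170,320,320,5,'s24c.png')"
```

```text
now [ 0.6409 -0.2159  0.0516] [-1.7998e+02  6.0000e-02  1.5399e+02] q [  5.9  40.1  14.2  94.6 -12.5  46.8  89.4] F [-0.6 -0.2 -0.3] open 0.0104 t 53.75
 SHIFT total [ 0.018 -0.004  1.102] : 2 x [ 0.009 -0.002  0.551]
```

View pics/s24c.png

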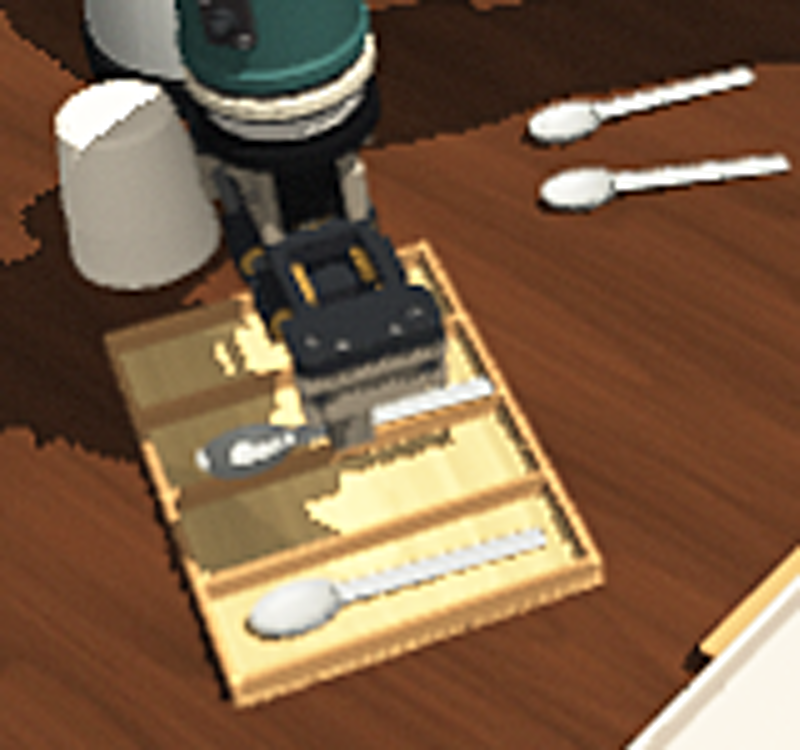

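View pics/w24.png

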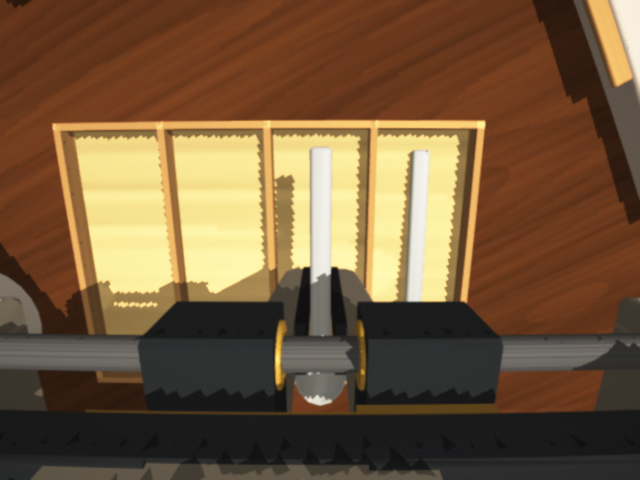

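Centred over its compartment; lower, release, lift.

Emit:
carry_out([
  [0,0,0.4,0,0,0],
  [0,0,0.4,0,0,0],
  [0,0,0.2,0,0,0],
  [0,0,0.1,0,0,0],
  [0,0,0,0,0,0],
  [0,0,0,0,0,0],
], fingers=0)

```text
clock: 54.6
position: [0.6401, -0.2157, 0.0069]
orientation: [-180.0, -0.1, 154.0]
wrist_force: [-2.1, 0.2, 4.6]
opening: 0.0102
```

Emit:
carry_out([
  [0,0,0,0,0,0],
  [0,0,0,0,0,0],
  [0,0,0,0,0,0],
  [0,0,-0.15,0,0,0],
  [0,0,-0.3,0,0,0],
  [0,0,-0.7,0,0,0],
  [0,0,-0.7,0,0,0],
  [0,0,-0.7,0,0,0],
  [0,0,0,0,0,0],
], fingers=17)

```text
clock: 55.72
position: [0.6423, -0.2163, 0.1122]
orientation: [180.0, 0.3, 154.0]
wrist_force: [0.1, 0.2, -0.8]
opening: 0.0156
```

```bash
python3 -c "
from h import *
plan(.366,-.265,.1,142.6)
im,_=snap('wrist','w25.png')"
```

```text
now [ 0.6423 -0.2163  0.1122] [179.96   0.32 154.01] q [  5.1  35.8  15.4  93.2 -11.3  52.3  88.6] F [ 0.1  0.2 -0.8] open 0.0156 t 55.725
 TURN total [0.011 0.052 1.901]: 2 x [0.006 0.026 0.951]
 SHIFT total [ 4.75  -5.162  0.305] : 7 x [ 0.679 -0.737  0.044]
```

View pics/w25.png

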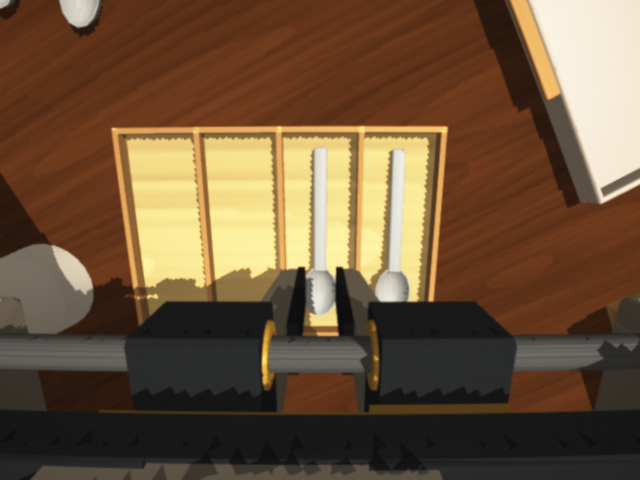

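Emit:
carry_out([
  [0,0,0,0,0.05,0.95],
  [0,0,0,0,0,0.95],
  [0.679,-0.737,0.04,0,0,0],
  [0.679,-0.737,0.04,0,0,0],
  [0.679,-0.737,0.04,0,0,0],
  [0.679,-0.737,0.04,0,0,0],
  [0.679,-0.737,0.04,0,0,0],
  [0.679,-0.737,0.04,0,0,0],
  [0.679,-0.737,0.04,0,0,0],
  [0,0,0.6,0,0,0],
  [0,0,0.6,0,0,0],
  [0,0,0.6,0,0,0],
  [0,0,0,0,0,0],
  [0,0,0,0,0,0],
], fingers=40)

```text
clock: 57.52
position: [0.3635, -0.264, 0.027]
orientation: [-179.9, -0.3, 142.6]
wrist_force: [0.5, -0.1, 0.8]
opening: 0.0366
```

```bash
python3 -c "
from h import *
plan(.3658,-.2653,.003,142.6)"
```

```text
now [ 0.3635 -0.264   0.027 ] [-179.91   -0.32  142.6 ] q [ 17.4  26.5  16.9 126.9 -15.6  28.8  99. ] F [ 0.5 -0.1  0.8] open 0.0366 t 57.525
 TURN total [-0.015 -0.054 -0.   ]: 1 x [-0.015 -0.054 -0.   ]
 SHIFT total [-0.065  0.01   0.6  ] : 1 x [-0.065  0.01   0.6  ]
```

Emit:
carry_out([
  [-0.06,0,0.3,0,-0.05,0],
  [0,0,0.2,0,0,0],
  [0,0,0.1,0,0,0],
  [0,0,0,0,0,0],
  [0,0,0,0,0,0],
], fingers=40)

```text
clock: 58.15
position: [0.3655, -0.2655, 0.0029]
orientation: [-179.9, 0.0, 142.6]
wrist_force: [0.5, -0.2, -0.3]
opening: 0.0364
```

Emit:
carry_out([
  [0,0,0,0,0,0],
  [0,0,0,0,0,0],
  [0,0,0,0,0,0],
  [0,0,0,0,0,0],
  [0,0,0,0,0,0],
  [0,0,0,0,0,0],
  [0,0,-0.2,0,0,0],
  [0,0,-0.5,0,0,0],
  [0,0,-0.7,0,0,0],
  [0,0,-0.7,0,0,-0.95],
  [0,0,-0.7,0,0,-0.95],
  [0,0,0,0,0,0],
  [0,0,0,0,0,0],
], fingers=0)

```text
clock: 59.78
position: [0.3652, -0.265, 0.1145]
orientation: [-179.9, -0.1, 153.9]
wrist_force: [-0.5, 0.6, -0.4]
opening: 0.0099
```

```bash
python3 -c "
from h import *
p=l2w(0,-.031,CD); plan(p[0],p[1],.05,154)
im,_=snap('wrist','w26.png')"
```

```text
now [ 0.3652 -0.265   0.1145] [-1.7993e+02 -5.0000e-02  1.5394e+02] q [ 15.3  16.4  18.9 124.6  -8.   40.1 103.6] F [-0.5  0.6 -0.4] open 0.0099 t 59.775
 TURN total [-0.011 -0.009 -0.01 ]: 1 x [-0.011 -0.009 -0.01 ]
 SHIFT total [-5.64   2.571  1.612] : 8 x [-0.705  0.321  0.202]
```

View pics/w26.png

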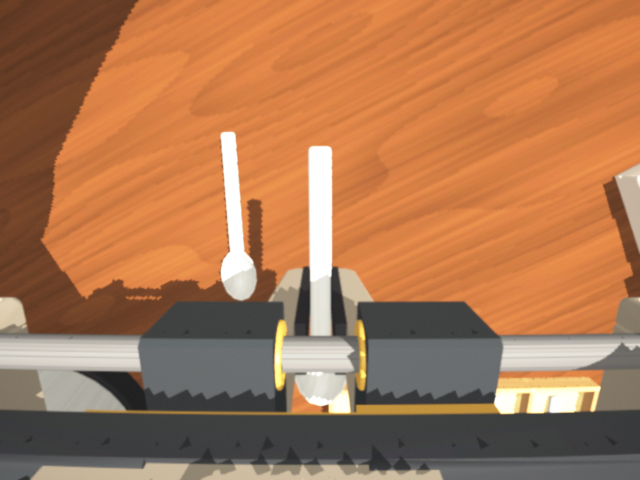

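Emit:
carry_out([
  [-0.6,0.321,0,0,0,0],
  [-0.705,0.321,0,0,0,0],
  [-0.705,0.321,0,0,0,0],
  [-0.705,0.321,0,0,0,0],
  [-0.705,0.321,0,0,0,0],
  [-0.705,0.321,0,0,0,0],
  [-0.705,0.321,0,0,0,0],
  [-0.705,0.321,0,0,0,0],
  [-0.105,0,0.6,0,0,0],
  [0,0,0.6,0,0,0],
  [0,0,0.4,0,0,0],
  [0,0,0,0,0,0],
  [0,0,0,0,0,0],
], fingers=0)

```text
clock: 61.45
position: [0.6132, -0.2723, 0.0509]
orientation: [-179.9, 0.0, 154.0]
wrist_force: [0.8, -0.4, 0.5]
opening: 0.0103
```

```bash
python3 -c "
from h import *
p=l2w(0,-.031,CD); plan(p[0],p[1],.008,154)
im,_=snap('wrist','w27.png')"
```

```text
now [ 0.6132 -0.2723  0.0509] [-1.7992e+02  1.0000e-02  1.5398e+02] q [ 10.4  39.9  15.2  95.4 -13.3  46.5  95.4] F [ 0.8 -0.4  0.5] open 0.0103 t 61.45
 TURN total [-0.013  0.001 -0.004]: 1 x [-0.013  0.001 -0.004]
 SHIFT total [0.014 0.015 1.073] : 2 x [0.007 0.008 0.537]
```

View pics/w27.png

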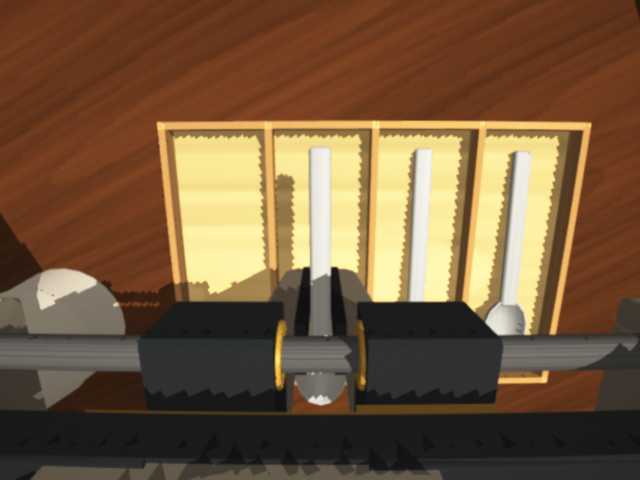

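Emit:
carry_out([
  [0,0.01,0.4,0,0,0],
  [0,0,0.4,0,0,0],
  [0,0,0.2,0,0,0],
  [0,0,0.07,0,0,0],
  [0,0,0,0,0,0],
  [0,0,0,0,0,0],
], fingers=0)

```text
clock: 62.25
position: [0.6137, -0.2718, 0.008]
orientation: [-179.9, 0.0, 154.0]
wrist_force: [-0.4, 0.4, -0.8]
opening: 0.0102
```

Emit:
carry_out([
  [0,0,0,0,0,0],
  [0,0,0,0,0,0],
  [0,0,0,0,0,0],
  [0,0,-0.15,0,0,0],
  [0,0,-0.3,0,0,0],
  [0,0,-0.7,0,0,0],
  [0,0,-0.7,0,0,0],
  [0,0,-0.7,0,0,0],
  [0,0,0,0,0,0],
], fingers=17)

```text
clock: 63.38
position: [0.6154, -0.2724, 0.1133]
orientation: [-180.0, 0.3, 154.0]
wrist_force: [0.0, -0.6, 0.2]
opening: 0.0157
```

```bash
python3 -c "
from h import *
g=np.array([.3207,-.3231]); a=np.radians(-26.1); p=g-.022*np.array([np.cos(a),np.sin(a)]); print(p)
plan(p[0],p[1],.1,153.9)
im,C=snap('wrist','w28.png')
S,_=snap('scene','s28.png')"
```

```text
[ 0.30094339 -0.31342134]
now [ 0.6154 -0.2724  0.1133] [-179.96    0.32  154.  ] q [  9.4  35.4  16.5  93.9 -12.   52.1  94.4] F [ 0.  -0.6  0.2] open 0.0157 t 63.375
 TURN total [-0.006  0.053  0.017]: 1 x [-0.006  0.053  0.017]
 SHIFT total [ 6.607 -4.38   0.331] : 9 x [ 0.734 -0.487  0.037]
```

View pics/w28.png

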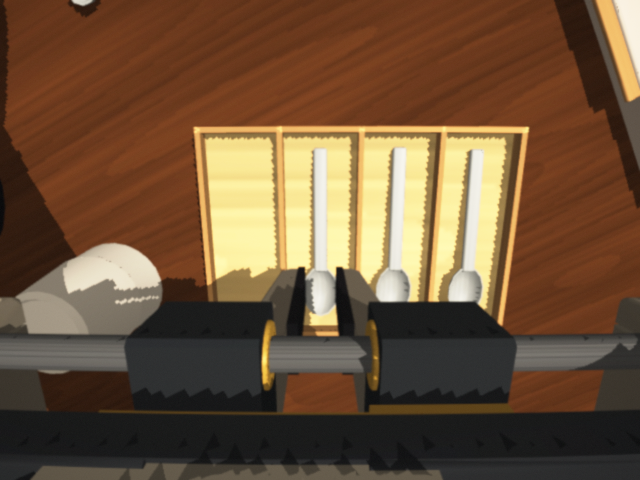

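View pics/s28.png

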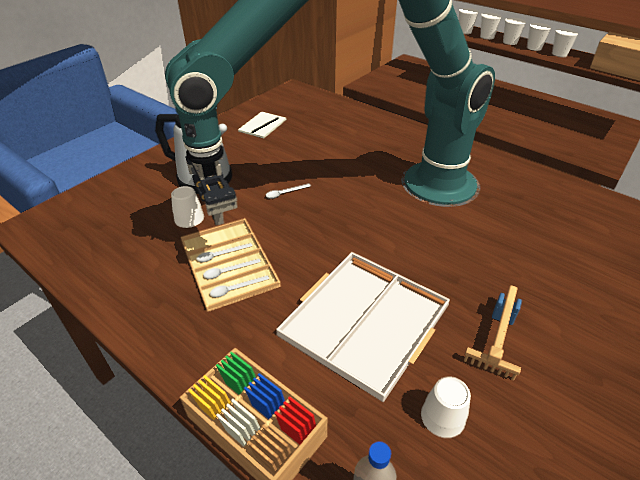

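Run:
```python
from h import *
T=cam('top')
b=p2w(T,unc([(697,318)],300,110,4),0.); t=p2w(T,unc([(745,283)],300,110,4),.088); print('cup2',b,t)
q=l2w(-.022,-.093,CD); print(q,w2l(b[0],CD)-[-.022,-.093],w2l(t[0],CD)-[-.022,-.093])
im=cv2.imread('pics/top0.png')[:,:,::-1]; crop(im,470,190,630,300,4.5,'tk.png')
```

```text
cup2 [[ 0.57486938 -0.45535279  0.        ]] [[ 0.57552387 -0.45395792  0.088     ]]
[ 0.56605801 -0.31754368] [ 0.06833114 -0.11999935] [ 0.06830792 -0.11845875]
```

View pics/tk.png

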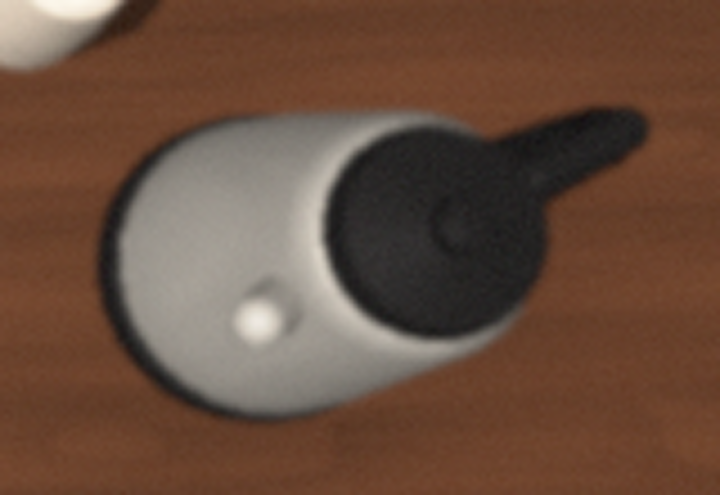

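Emit:
carry_out([
  [0.734,-0.487,0,0,0.05,0],
  [0.734,-0.487,0.04,0,0,0],
  [0.734,-0.487,0.04,0,0,0],
  [0.734,-0.487,0.04,0,0,0],
  [0.734,-0.487,0.04,0,0,0],
  [0.734,-0.487,0.04,0,0,0],
  [0.734,-0.487,0.04,0,0,0],
  [0.734,-0.487,0.04,0,0,0],
  [0.734,-0.487,0.04,0,0,0],
  [0,0,0.6,0,0,0],
  [0,0,0.6,0,0,0],
  [0,0,0.6,0,0,0],
  [0,0,0,0,0,0],
  [0,0,0,0,0,0],
], fingers=40)

```text
clock: 65.22
position: [0.2985, -0.3132, 0.0267]
orientation: [-179.9, -0.4, 154.0]
wrist_force: [-0.3, 0.2, 0.5]
opening: 0.037
```

```bash
python3 -c "
from h import *
plan(.3007,-.3135,.003,153.9)
im,C=snap('wrist','w29.png')"
```

```text
now [ 0.2985 -0.3132  0.0267] [-179.92   -0.35  154.  ] q [ 28.2  25.4  16.  129.  -14.5  27.5 119.7] F [-0.3  0.2  0.5] open 0.037 t 65.225
 TURN total [-0.014 -0.059  0.016]: 1 x [-0.014 -0.059  0.016]
 SHIFT total [-0.053  0.017  0.591] : 1 x [-0.053  0.017  0.591]
```

View pics/w29.png

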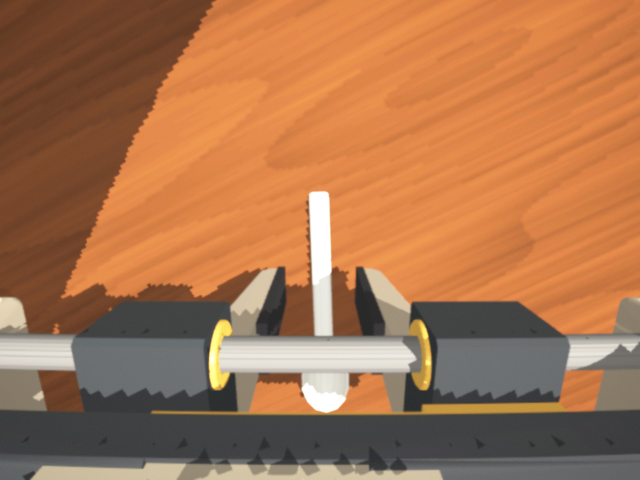

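Emit:
carry_out([
  [-0.05,0.02,0.3,0,-0.06,0],
  [0,0,0.2,0,0,0],
  [0,0,0.09,0,0,0],
  [0,0,0,0,0,0],
  [0,0,0,0,0,0],
], fingers=40)

```text
clock: 65.9
position: [0.3008, -0.3134, 0.003]
orientation: [-179.9, 0.0, 154.0]
wrist_force: [-0.4, -0.2, -0.6]
opening: 0.0368
```

Emit:
carry_out([
  [0,0,0,0,0,0],
  [0,0,0,0,0,0],
  [0,0,0,0,0,0],
  [0,0,0,0,0,0],
  [0,0,0,0,0,0],
  [0,0,0,0,0,0],
  [0,0,-0.2,0,0,0],
  [0,0,-0.5,0,0,0],
  [0,0,-0.7,0,0,0],
  [0,0,-0.7,0,0,0],
  [0,0,-0.7,0,0,0],
  [0,0,0,0,0,0],
  [0,0,0,0,0,0],
], fingers=0)

```text
clock: 67.53
position: [0.3005, -0.3127, 0.1146]
orientation: [-179.9, 0.0, 154.0]
wrist_force: [-0.5, 0.2, 0.0]
opening: 0.0104
```

```bash
python3 -c "
from h import *
p=l2w(-.022,-.093,CD); plan(p[0],p[1],.05,154)
im,_=snap('wrist','w30.png')"
```

```text
now [ 0.3005 -0.3127  0.1146] [-1.7994e+02  1.0000e-02  1.5402e+02] q [ 23.2  14.9  21.  127.   -8.2  39.4 114. ] F [-0.5  0.2  0. ] open 0.0104 t 67.525
 TURN total [-0.01   0.002  0.003]: 1 x [-0.01   0.002  0.003]
 SHIFT total [-6.02   2.801  1.616] : 8 x [-0.752  0.35   0.202]
```

View pics/w30.png

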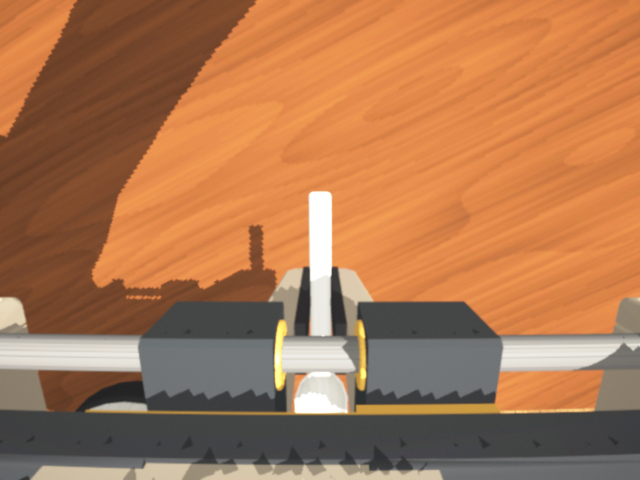

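```bash
python3 -c "
from h import *
T=cam('top')
print(p2w(T,unc([(262,320),(262,320)],470,190,4.5),.15)[0],p2w(T,unc([(262,320)],470,190,4.5),.19), p2w(T,unc([(440,232)],470,190,4.5),.225),p2w(T,unc([(270,270)],470,190,4.5),0))"
```

```text
[ 0.38788434 -0.50853231  0.15      ] [[ 0.38574542 -0.49067468  0.19      ]] [[ 0.42009406 -0.5539436   0.225     ]] [[ 0.42274693 -0.58164828  0.        ]]
```

Kettle is well clear (y < -0.47). Move to the last compartment.

Emit:
carry_out([
  [-0.6,0.35,0,0,0,0],
  [-0.75,0.35,0,0,0,0],
  [-0.75,0.35,0,0,0,0],
  [-0.75,0.35,0,0,0,0],
  [-0.75,0.35,0,0,0,0],
  [-0.75,0.35,0,0,0,0],
  [-0.75,0.35,0,0,0,0],
  [-0.75,0.35,0,0,0,0],
  [-0.17,0,0.6,0,0,0],
  [0,0,0.6,0,0,0],
  [0,0,0.4,0,0,0],
  [0,0,0,0,0,0],
  [0,0,0,0,0,0],
], fingers=0)

```text
clock: 69.2
position: [0.5665, -0.3185, 0.0514]
orientation: [-179.9, 0.1, 154.0]
wrist_force: [1.0, -0.5, -0.3]
opening: 0.0105
```

```bash
python3 -c "
from h import *
p=l2w(-.022,-.093,CD); plan(p[0],p[1],.008,154)
im,_=snap('wrist','w31.png');im,_=snap('scene'); crop(im,150,160,310,310,5,'s31c.png')"
```

```text
now [ 0.5665 -0.3185  0.0514] [-1.7992e+02  8.0000e-02  1.5399e+02] q [ 14.8  38.2  16.1  98.8 -14.   44.9 101.5] F [ 1.  -0.5 -0.3] open 0.0105 t 69.2
 TURN total [-0.014  0.013 -0.001]: 1 x [-0.014  0.013 -0.001]
 SHIFT total [0.021 0.015 1.085] : 2 x [0.011 0.008 0.543]
```

View pics/w31.png

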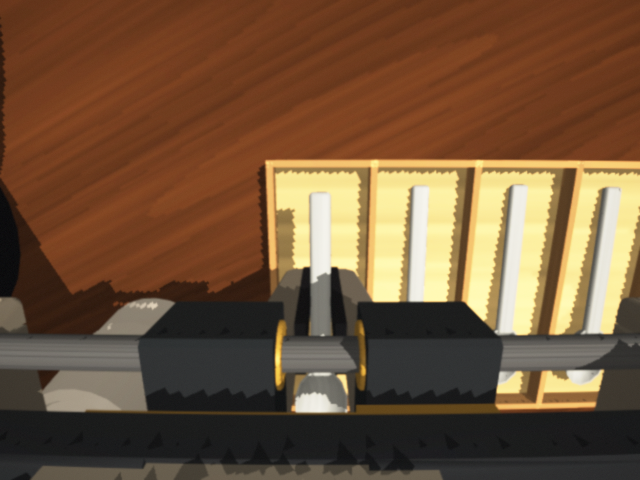

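View pics/s31c.png

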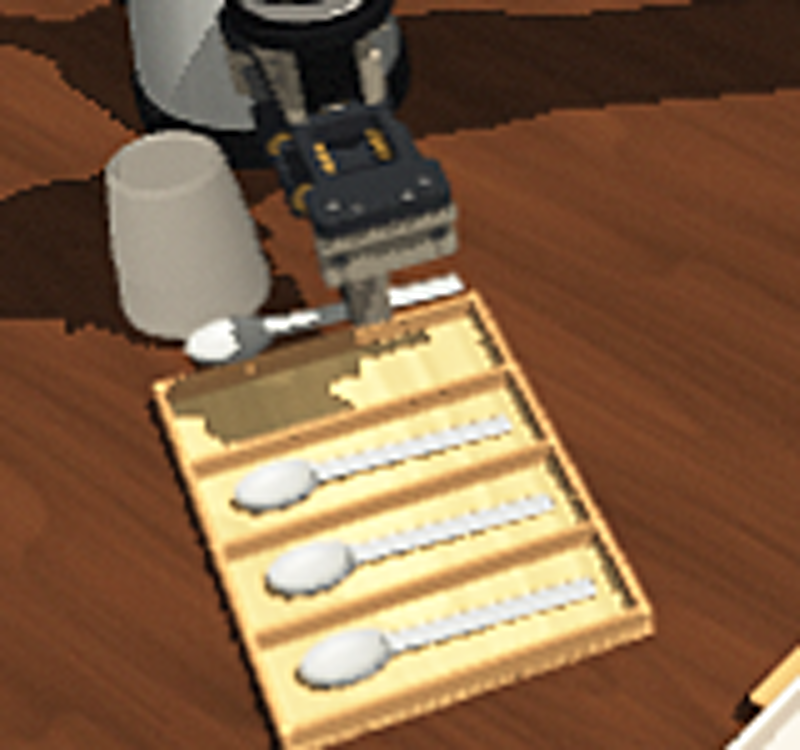

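Emit:
carry_out([
  [0.02,0.015,0.4,0,0,0],
  [0,0,0.3,0,0,0],
  [0,0,0.2,0,0,0],
  [0,0,0.15,0,0,0],
  [0,0,0,0,0,0],
  [0,0,0,0,0,0],
], fingers=0)

```text
clock: 70.05
position: [0.566, -0.3174, 0.0092]
orientation: [-179.9, 0.1, 154.0]
wrist_force: [0.4, 0.6, -0.9]
opening: 0.0103
```

Emit:
carry_out([
  [0,0,0,0,0,0],
  [0,0,0,0,0,0],
  [0,0,0,0,0,0],
  [0,0,-0.15,0,0,0],
  [0,0,-0.3,0,0,0],
  [0,0,-0.7,0,0,0],
  [0,0,-0.7,0,0,0],
  [0,0,-0.7,0,0,0],
  [0,0,-0.7,0,0,0],
  [0,0,-0.7,0,0,0],
  [0,0,-0.7,0,0,0],
  [0,0,0,0,0,0],
], fingers=17)

```text
clock: 71.55
position: [0.5672, -0.3179, 0.1983]
orientation: [-179.9, 0.4, 154.0]
wrist_force: [0.7, 0.0, -0.5]
opening: 0.0156
```

```bash
python3 -c "
from h import *
plan(.45,-.15,.3,154)
im,C=snap('wrist','w32.png')
S,_=snap('scene','s32.png');snap('top','t32.png')"
```

```text
now [ 0.5672 -0.3179  0.1983] [-179.94    0.37  154.  ] q [ 12.4  28.   19.1  94.1 -10.3  59.3  98.7] F [ 0.7  0.  -0.5] open 0.0156 t 71.55
 TURN total [-0.01   0.062  0.   ]: 1 x [-0.01   0.062  0.   ]
 SHIFT total [ 4.474  2.488 -2.543] : 6 x [ 0.746  0.415 -0.424]
```

View pics/w32.png

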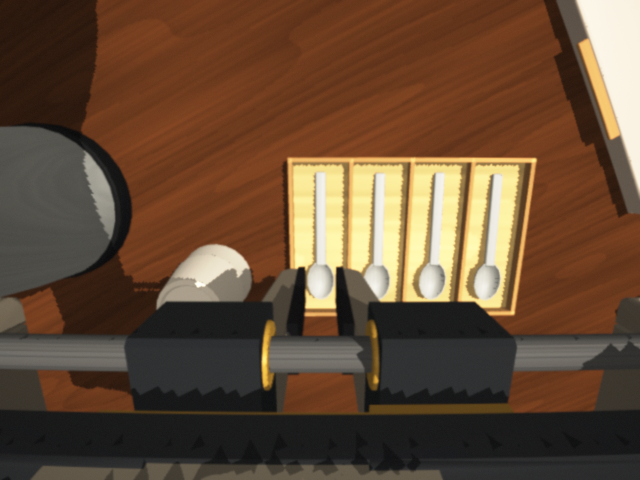

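View pics/s32.png

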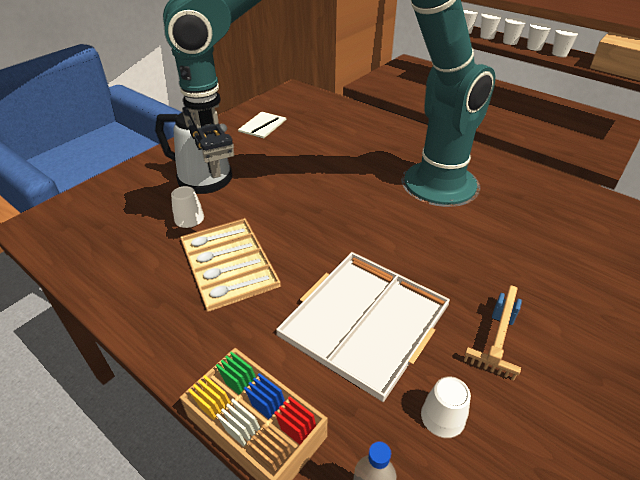

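View pics/t32.png

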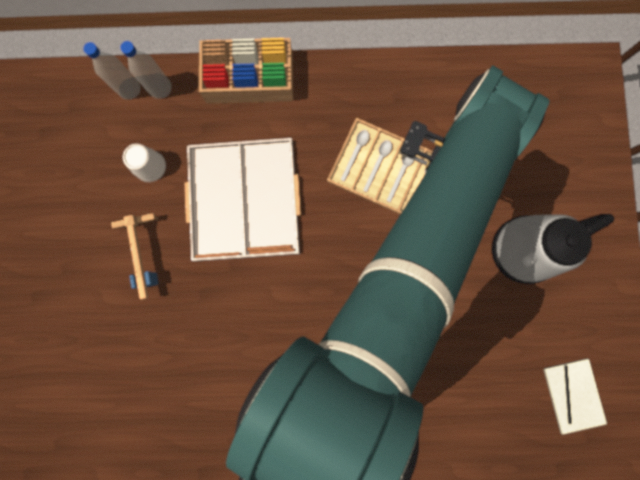

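Run:
```python
from h import *
im=cv2.imread('pics/s32.png')[:,:,::-1]; crop(im,335,245,455,320,6.5,'s33.png')
hs=cv2.cvtColor(im,cv2.COLOR_RGB2HSV); C=cam('scene')
im=cv2.imread('pics/top0.png')
im=cv2.imread('pics/t32.png')[:,:,::-1]; crop(im,180,230,310,270,6,'t33.png')
```

```text
(no output)
```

View pics/s33.png

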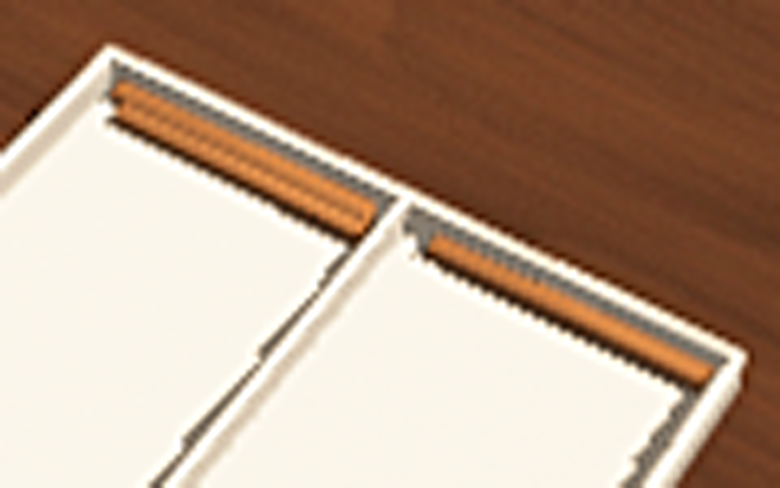

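View pics/t33.png

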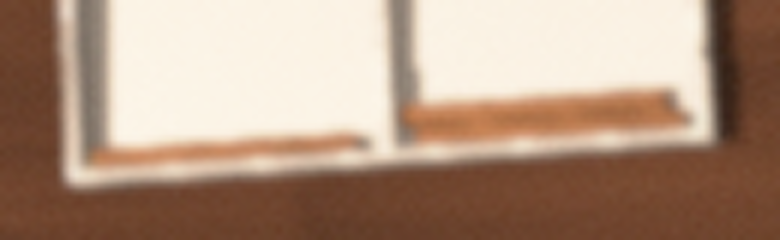

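```bash
python3 -c "
from plant import arm
print(arm.state()['clock']); print(arm.hand_in())"
```

```text
71.7
the job is handed in; nothing more can be done
None
```

The job is done and handed in at 71.7 s of the 210 s allowed. The system gave no verdict.

**Sticks:** I raked all three sticks up to the near rim, two in the right bay and one in the left. The last scene picture shows them flat, parallel to the rim and the same distance from it in both bays. When I lifted off after the first pass in the left bay, its stick was lying askew. I took this for the announced knock and raked that bay again.

**Rake:** It is back in its rest, with the handle in the notch and the teeth down. It had pitched about 10° in the fingers in total while pressing sticks to the rim. I tilted the tool to level the rake again before setting it down.

**Spoons:** All four are flat in the caddy, one to a compartment, with their bowls towards the far end. The last wrist and scene pictures show this.

**Everything else:** The kettle and both cups look undisturbed in the last pictures. The largest wrist force reported at the end of a move was about 6 N. The arm was clear of everything, about 0.2 m up, when I handed in.

**Checks that disagreed:** The camera views differed by about 2–4 mm on the tray and caddy. For the rake's pitch, the estimates from the wrist picture and the scene picture disagreed by a degree or two. I relied on the scene picture for the pitch.

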